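Turn castings over, reject those without a boss, box the rest

ROBOT

A 6-joint arm with a two-finger parallel gripper is mounted at the origin on a cart in front of the work surface, level with it; the furniture and walls round the work are solid. World frame = base frame: x ahead of the robot, y to its left, z up, the work surface at z = 0. Lengths are in mm, angles in rad, forces in N, time in s.
With the tool pointing down it reaches from about 375 to 900 mm from the base axis. Payload 3.1 kg.
Tool frame: the origin (TCP) lies at the very end of the fingers, on their centre line; the grasp point (between the pads) lies 19 mm behind it (env.tcp_to_grasp is the distance from the TCP to the grasp point, in mm); z points along the fingers, y is the direction in which the jaws open and shut (so a half turn about z gives the same grasp; the last joint's range is limited). The gripper opens to 85 mm and grips with 20 to 120 N. Pads are 22 mm wide; open, the fingers measure 114 mm over their backs; the gripper's body (76 mm by 85 mm) begins 54 mm behind the grasp point. The pads swing forward as they close: fully open they stand 13 mm farther back than shut.
Start: joints at [-1.506, 0.527, 1.433, -0, 1.181, -0.178], TCP at [150.895, -606.488, 231.31] pointing down, gripper open.
Joint ranges: [-3.08, 3.08], [-0.75, 2.2], [0.22, 2.44], [-1.43, 4.57], [0, 2.65], [-2.85, 2.85]. Speed limits (rad/s): [2.79, 2.79, 3.14, 3.14, 3.14, 3.14].

INTERFACE

Orientations are given as a unit quaternion [w, x, y, z].
In Python, from station import env gives the robot as it stands.
- The arm moves only by the shell command python3 -m pendant 'ROWS' [OPENING] [FORCE]. ROWS is JSON, a list of rows, each an object of numbers: "dx", "dy", "dz": the shift along the tool's x, y, z in mm; "wx", "wy", "wz": the turn, a rotation vector about the tool's x, y, z in degrees. A call has 1 to 10 rows; each row is the pose to reach, as a shift and turn from the pose commanded when the call began, along the tool's axes at that moment; what a row does not reach only later rows make up. A row lasts 1/10 s, in which the tool goes at most 50 mm and 8.59 degrees, less where a joint would pass 70% of its speed; a pose out of reach is approached as far as the arm can. A call with a gripper value outside its range is refused whole. OPENING is the closure in counts, from 0 (fully open) to 255 (shut), set as the call begins (- or left out, the last holds). The fingers move at their own pace and stop on an object; FORCE is the grip in N (left out, the last holds). Time passes only in rows, so rows that repeat a pose let the fingers close. It gives the time, the measured TCP pose, the force and the opening at its end, in the units of the state.
- env.observe(): the state, without advancing time (a new reading comes with each control period).
- env.grab_frame(name): name is "scene" or "top" or "wrist"; returns the picture (400x640x3 uint8, red, green, blue); there is no depth.
- env.calibration(name): a dict with "fx", "fy", "cx", "cy" (pixels), "position" and "orientation" of the camera in the world; the wrist camera has in their place "T_tool_cam" (4x4, takes a point from camera to tool coordinates, whose origin is the TCP and whose axes are the flange's). Camera axes: x right, y down, z forward; pixel columns grow to the right and rows downward; lengths in mm; the calibration is good to about 2 mm. A picture is of the moment at which its call begins: read the wrist's pose just before it. calibration takes no time and is no camera call.
- env.hand_in(): hands the job in, once; it reports no verdict.
The state is a dict: "time": time; "q": joint angles; "joint_vel": joint speeds; "joint_torque": joint torques, N m; "tool_pos": TCP position; "eef_rot": TCP orientation; "ft_force": force on the tool from outside, world axes, zero at the start; "ft_torque": the same for the moment, N m; "grip_width": finger opening in mm.
Only numpy, scipy, OpenCV 4.12 (cv2) and the standard library are available. Lean on these libraries where they do the work, as an engineer would, in place of code of your own. Each camera call takes 0.05 s, during which the arm holds its last target.

TASK

Put all the aluminium castings, as they lie, into the pockets of the turn-over jig, swing its leaf right over by the bar so that they all lie underside up on the inspection plate, and swing the leaf back down. Look at the undersides: put the castings without the centre boss in the open dark steel reject tray and lay the ones with a boss in the grey box, still underside up. Then shut the lid of the grey box and press it down until it is fully seated; leave the small tools and fittings round about where they are.

Things in the scene. Friction and masses are not known exactly. Their poses are not given: they have to be found in the camera images.
- casting_1_center (a point): aluminium casting, 0.06 to 0.13 kg, a hollow cover 40 mm (x) by 50 mm (y) by 28 mm high (z), all alike from above: closed flat top, two dark dots; open underside, walls 4 mm, cavity 23 mm deep with (if sound) a round centre boss 16 mm wide, 20 mm long. The point is its centre; z points from open underside to closed top (up at first, down when turned over). May be absent
- casting_1_boss (a point): casting 1: the middle of its boss's free end, or, where the boss is lacking, the middle of the bare web. In the casting's frame it lies straight below the centre point at z = -11 mm if there is a boss, and above it at z = +9 mm if there is none. May be absent
- casting_2_center (a point): aluminium casting, 0.06 to 0.13 kg, a hollow cover 40 mm (x) by 50 mm (y) by 28 mm high (z), all alike from above: closed flat top, two dark dots; open underside, walls 4 mm, cavity 23 mm deep with (if sound) a round centre boss 16 mm wide, 20 mm long. The point is its centre; z points from open underside to closed top (up at first, down when turned over). May be absent
- casting_2_boss (a point): casting 2: the middle of its boss's free end, or, where the boss is lacking, the middle of the bare web. In the casting's frame it lies straight below the centre point at z = -11 mm if there is a boss, and above it at z = +9 mm if there is none. May be absent
- casting_3_center (a point): aluminium casting, 0.06 to 0.13 kg, a hollow cover 40 mm (x) by 50 mm (y) by 28 mm high (z), all alike from above: closed flat top, two dark dots; open underside, walls 4 mm, cavity 23 mm deep with (if sound) a round centre boss 16 mm wide, 20 mm long. The point is its centre; z points from open underside to closed top (up at first, down when turned over). May be absent
- casting_3_boss (a point): casting 3: the middle of its boss's free end, or, where the boss is lacking, the middle of the bare web. In the casting's frame it lies straight below the centre point at z = -11 mm if there is a boss, and above it at z = +9 mm if there is none. May be absent
- casting_4_center (a point): aluminium casting, 0.06 to 0.13 kg, a hollow cover 40 mm (x) by 50 mm (y) by 28 mm high (z), all alike from above: closed flat top, two dark dots; open underside, walls 4 mm, cavity 23 mm deep with (if sound) a round centre boss 16 mm wide, 20 mm long. The point is its centre; z points from open underside to closed top (up at first, down when turned over). May be absent
- casting_4_boss (a point): casting 4: the middle of its boss's free end, or, where the boss is lacking, the middle of the bare web. In the casting's frame it lies straight below the centre point at z = -11 mm if there is a boss, and above it at z = +9 mm if there is none. May be absent
- leaf (a joint): the jig's hinged leaf, an aluminium tray with three pockets in a row: 0 = down at home (right-hand side, pockets up), 3.14 = swung right over, upside down with its floor 31 mm above the inspection plate. Turns about the y axis of leaf_hinge, from the right up and over to the left. Stiff hinge (0.28 N m): stays about where it is left; needs 4 to 8 N at the bar
- leaf_hinge (a point): middle of the leaf's hinge line on the fixed jig, 35.5 mm above the worktop; its y axis is the hinge line (198 mm long), its x axis points from the leaf's home side to the inspection plate. Bearing blocks 42 mm high stand at both ends
- leaf_bar (a point): middle of the bar that swings the leaf: round steel, 10 mm thick, 60 mm long, parallel to the hinge line, 80 mm from it and level with it at both ends of the swing, sticking out of the leaf's -y end (the end away from the robot); nothing below or beside it. Pinched lightly from above it can be led round the half circle with the tool always pointing down: it turns between the fingers
- pocket_1 (a point): middle of the floor of pocket 1 in the leaf: 47 mm (x) by 58 mm (y), walls 16 mm high, 4 mm thick; floor 20 mm above the worktop at home; pitch 62 mm, pocket 1 farthest from the bar. A casting goes in with x along the pocket's x, either way round, and stands 12 mm out of it (hold it by its top 10 mm). Frame turns with the leaf, z out of the mouth
- pocket_2 (a point): middle of the floor of pocket 2 in the leaf: 47 mm (x) by 58 mm (y), walls 16 mm high, 4 mm thick; floor 20 mm above the worktop at home; pitch 62 mm, pocket 1 farthest from the bar. A casting goes in with x along the pocket's x, either way round, and stands 12 mm out of it (hold it by its top 10 mm). Frame turns with the leaf, z out of the mouth
- pocket_3 (a point): middle of the floor of pocket 3 in the leaf: 47 mm (x) by 58 mm (y), walls 16 mm high, 4 mm thick; floor 20 mm above the worktop at home; pitch 62 mm, pocket 1 farthest from the bar. A casting goes in with x along the pocket's x, either way round, and stands 12 mm out of it (hold it by its top 10 mm). Frame turns with the leaf, z out of the mouth
- inspection_plate (a point): middle of the top of the black-topped inspection plate (74 mm in x by 198 mm in y), 20 mm above the worktop, on the other (left) side of the hinge; fixed to the jig, axes as leaf_hinge. Castings turned over by the leaf come to lie here, mirrored about the hinge line, x about 37 mm from it
- box_in (a point): middle of the inner floor of the grey stores box (outside 130 mm in x by 170 mm in y by 45 mm high, walls 4 mm; fixed to the bench). Lid hinged on its +x rim
- box_lid (a joint): the box's hinged grey lid: 0 = fully shut and seated, about 1.5 = upright, larger = leaning back, away from the box's front. Stiff hinge: the lid stays wherever it is left and must be pushed over and pressed down to the end
- box_lid_hinge (a point): middle of the lid's hinge line at the rim on the box's +x side, y along the hinge, 45 mm above the worktop; its frame turns with the lid. The lid is 130 mm from hinge to free edge, 170 mm wide, 6 mm thick; on its outer face, on the middle line 100 mm from the hinge, stands a knob 35 mm high
- reject_tray_in (a point): middle of the inner floor of the open dark steel reject tray (outside 110 mm in x by 160 mm in y by 30 mm high, walls 4 mm; fixed to the bench)
- brass_union_mid (a point): brass union, 22x39x19 mm, lying on the bench, not part of the job; its middle, 8 mm above the bench
- steel_tee_mid (a point): steel tee fitting, 29x36x14 mm, lying on the bench, not part of the job; its middle, 8 mm above the bench
- tube_cutter_mid (a point): tube cutter, 32x58x20 mm, lying on the bench, not part of the job; its middle, 8 mm above the bench
There are look-alikes about, which are no part of the job. Leave any red look-alike of the part that bears casting_2_center alone.

How it is judged:
By the outcome, as a careful person would: the job done as asked, in the order asked, and still so for the second after the job is handed in, with the robot touching nothing.
Of casting_1, casting_2, casting_3, casting_4 only 2 to 3 are there at a start; the rules pass over those that are not, and their reading is None.
At some moment in a run one of casting_1, casting_2, casting_3, casting_4 may be knocked a few centimetres aside while the robot is not near it.
Once in a run the grip may slacken for a moment while it holds something.
It also fails if it takes over 210 s, if anything falls off the work surface, if the arm or the gripper's body presses on something with over 40 N, if the wrist force passes 120 N, or if a joint passes its speed limit or range.

## Working session

There is one attempt and no reset: what is moved stays moved. The work goes in short steps, Python scripts to look and compute and a shell command to move; the robot and the scene stay as the last step left them, time stands still between calls to the robot, and variables do not carry over. Pictures are saved under pics/ and viewed, and the job is handed in when it is done.

```bash
ls; mkdir -p pics
python3 - <<'E'
from station import env
import cv2
print(env.observe())
for n in("scene","top","wrist"):
    print(n,env.calibration(n))
    cv2.imwrite(f"pics/a_{n}.png",env.grab_frame(n)[:,:,::-1])
E
```

```text
pics
{'time': 0.0, 'q': array([-1.50552627e+00,  5.28464762e-01,  1.43391711e+00, -2.74477043e-05,
        1.18139595e+00, -1.78523216e-01]), 'joint_vel': array([ 0.00146799,  0.00073591,  0.00031166, -0.00109261, -0.00228321,
       -0.0021333 ]), 'joint_torque': array([ 1.62256129e-04, -4.42348731e+01, -1.78025097e+01, -1.07100034e-04,
        8.41158297e-03,  1.89097130e-05]), 'tool_pos': array([ 150.82498643, -605.78212021,  230.32977404]), 'eef_rot': array([-1.09155456e-03,  9.92578572e-01,  1.21600099e-01,  4.91660385e-05]), 'ft_force': array([-0.2022069 , -0.46587431,  0.13514282]), 'ft_torque': array([ 0.00867648, -0.006113  , -0.01195774]), 'grip_width': 85.54838493512705}
scene {'fx': 452.65246034494294, 'fy': 452.65246034494294, 'cx': 318.6084062271283, 'cy': 201.23812348332183, 'position': array([-36.14089421, 461.05269755, 747.29451884]), 'orientation': array([ 0.19000192, -0.48248142,  0.78820215, -0.33143374])}
top {'fx': 394.58278869852165, 'fy': 394.58278869852165, 'cx': 323.0592647445457, 'cy': 197.32755098445725, 'position': array([ 373.30683046,  166.45510984, 1078.56508044]), 'orientation': array([ 0.0702285 , -0.67965807,  0.72607826, -0.07709228])}
wrist {'fx': 331.02658649908165, 'fy': 331.02658649908165, 'cx': 316.5837473948357, 'cy': 196.1150013741337, 'T_tool_cam': array([[-9.13748405e-04, -9.58866803e-01, -2.83854927e-01,
         7.32963536e+01],
       [ 9.99999582e-01, -8.85128336e-04, -2.29088311e-04,
        -7.52355057e-02],
       [-3.15828629e-05, -2.83855018e-01,  9.58867211e-01,
        -1.43602851e+02],
       [ 0.00000000e+00,  0.00000000e+00,  0.00000000e+00,
         1.00000000e+00]])}
```

View pics/a_scene.png

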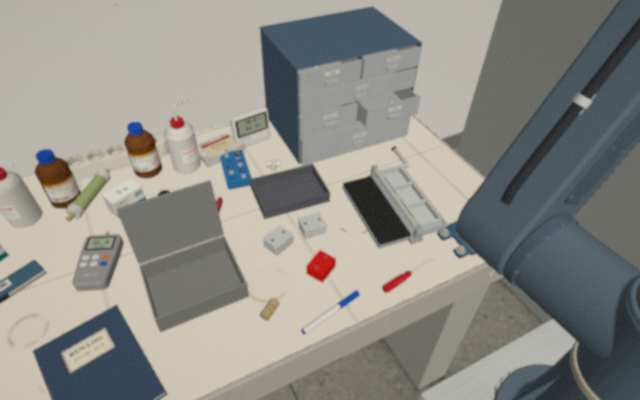

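View pics/a_top.png

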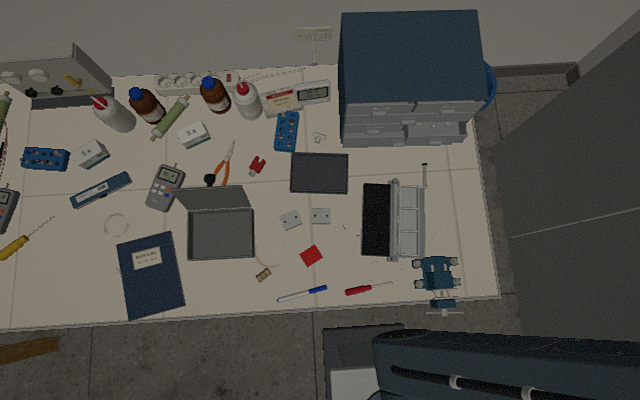

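View pics/a_wrist.png

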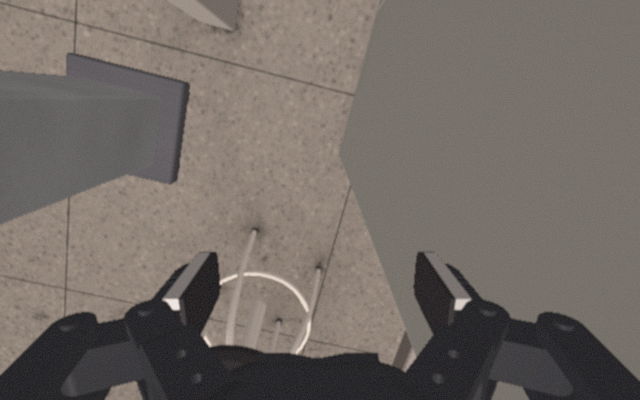

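```bash
cat > h.py <<'E'
from station import env
import cv2, numpy as np
from scipy.spatial.transform import Rotation as R
def q2R(q): return R.from_quat([q[1],q[2],q[3],q[0]]).as_matrix()
def campose(n,s=None):
    c=env.calibration(n)
    if n=="wrist":
        s=s or env.observe(); T=np.eye(4);T[:3,:3]=q2R(s["eef_rot"]);T[:3,3]=s["tool_pos"]
        M=T@c["T_tool_cam"]; return c,M[:3,:3],M[:3,3]
    return c,q2R(c["orientation"]),np.array(c["position"])
def px(n,u,v,z,s=None):
    c,Rm,p=campose(n,s); d=Rm@np.array([(u-c["cx"])/c["fx"],(v-c["cy"])/c["fy"],1]); return p+d*(z-p[2])/d[2]
def proj(n,P,s=None):
    c,Rm,p=campose(n,s); a=Rm.T@(np.array(P,float)-p); return np.array([c["fx"]*a[0]/a[2]+c["cx"],c["fy"]*a[1]/a[2]+c["cy"]])
def shot(n,f,crop=None,k=1):
    s=env.observe(); im=env.grab_frame(n)[:,:,::-1].copy()
    o=im if crop is None else im[crop[1]:crop[3],crop[0]:crop[2]]
    if k!=1:o=cv2.resize(o,None,fx=k,fy=k,interpolation=cv2.INTER_CUBIC)
    cv2.imwrite("pics/"+f,o); return s,im
def yaw(s): # world angle of tool x,y axes
    M=q2R(s["eef_rot"]); return np.degrees(np.arctan2(M[1,0],M[0,0])),np.degrees(np.arctan2(M[1,1],M[0,1]))
def tomove(P,s):  # world shift to tool coords
    return q2R(s["eef_rot"]).T@(np.array(P)-s["tool_pos"])
E
python3 - <<'E'
from h import *
for f,n,c,k in(("b_top1.png","top",(170,140,450,310),2.8),("b_scene1.png","scene",(230,150,460,300),3.4)):
    im=cv2.imread(f"pics/a_{n}.png"); cv2.imwrite("pics/"+f,cv2.resize(im[c[1]:c[3],c[0]:c[2]],None,fx=k,fy=k,interpolation=cv2.INTER_CUBIC))
s=env.observe();print(yaw(s))
for l,u,v,z in [("cast a",290,220,28),("cast b",320,215,28),("red",311,256,28),("tray c",319,173,0),("plate tl",363,183,20),("plate bl",362,256,20),("box c",220,233,45),("hinge",393,220,35),("bar?",424,167,35),("blue frame",436,272,20)]:
    print(l,px("top",u,v,z).round())
E
```

```text
(np.float64(13.967969045897052), np.float64(-76.03200229584414))
cast a [539. 242.  28.]
cast b [547. 160.  28.]
red [440. 191.  28.]
tray c [672. 155.   0.]
plate tl [630.  36.  20.]
plate bl [431.  56.  20.]
box c [514. 425.  45.]
hinge [520. -34.  35.]
bar? [ 661. -134.   35.]
blue frame [ 377. -135.   20.]
```

View pics/b_top1.png

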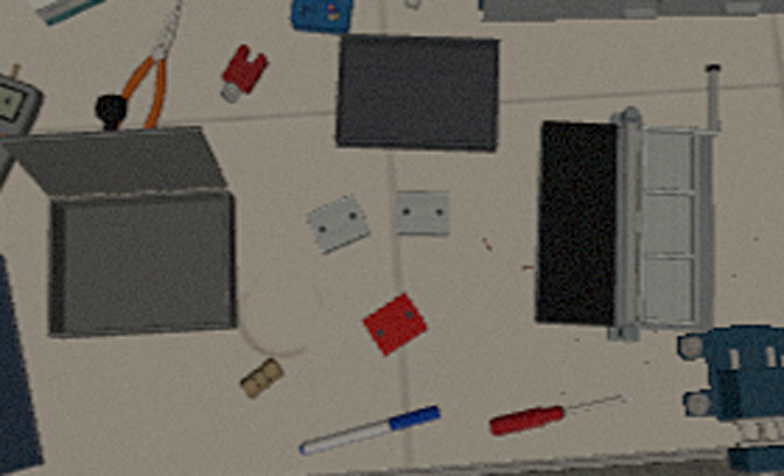

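View pics/b_scene1.png

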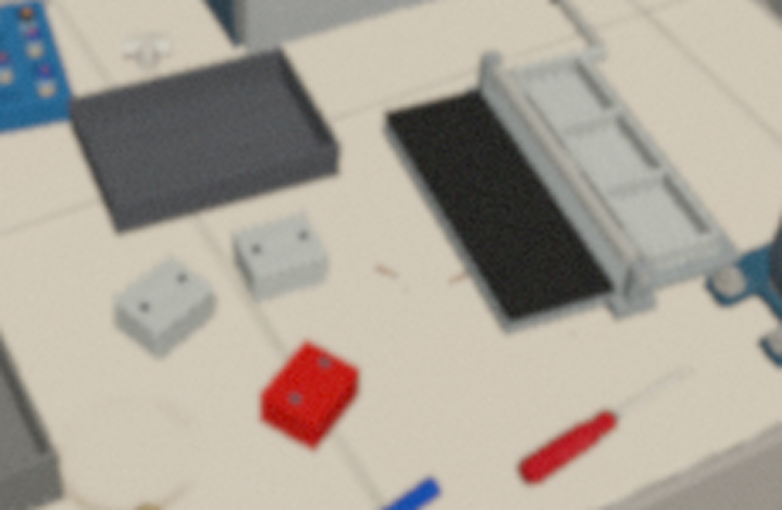

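Run:
```python
from h import *
s=env.observe(); print(tomove([480,-60,300],s).round(1))
```

```text
[ 451.2 -450.5  -68.6]
```

```bash
python3 -m pendant '[{"dx":320,"dy":-320,"dz":-70,"wz":14},{"dx":320,"dy":-320,"dz":-70,"wz":14},{"dx":320,"dy":-320,"dz":-70,"wz":14},{"dx":320,"dy":-320,"dz":-70,"wz":14},{"dx":320,"dy":-320,"dz":-70,"wz":14},{"dx":320,"dy":-320,"dz":-70,"wz":14},{"dx":320,"dy":-320,"dz":-70,"wz":14},{"dx":320,"dy":-320,"dz":-70,"wz":14},{"dx":320,"dy":-320,"dz":-70,"wz":14},{"dx":320,"dy":-320,"dz":-70,"wz":14}]'
python3 - <<'E'
from h import *
s=env.observe(); print(yaw(s),tomove([480,-60,300],s).round(1))
E
```

```text
(np.float64(13.967969045897052), np.float64(-76.03200229584414)) [ 451.2 -450.5  -68.6]invalid input at $[0]: expected keys dx, dy, dz, wx, wy, wz
```

All six keys are required.

```bash
python3 -m pendant '[{"dx":320,"dy":-320,"dz":-70,"wx":0,"wy":0,"wz":14},{"dx":320,"dy":-320,"dz":-70,"wx":0,"wy":0,"wz":14},{"dx":320,"dy":-320,"dz":-70,"wx":0,"wy":0,"wz":14},{"dx":320,"dy":-320,"dz":-70,"wx":0,"wy":0,"wz":14},{"dx":320,"dy":-320,"dz":-70,"wx":0,"wy":0,"wz":14},{"dx":320,"dy":-320,"dz":-70,"wx":0,"wy":0,"wz":14},{"dx":320,"dy":-320,"dz":-70,"wx":0,"wy":0,"wz":14},{"dx":320,"dy":-320,"dz":-70,"wx":0,"wy":0,"wz":14},{"dx":320,"dy":-320,"dz":-70,"wx":0,"wy":0,"wz":14},{"dx":320,"dy":-320,"dz":-70,"wx":0,"wy":0,"wz":14}]'
python3 - <<'E'
from h import *
s=env.observe(); print(yaw(s),tomove([480,-60,300],s).round(1))
E
```

```text
time: 1.15
tool_pos: [385.6, -214.3, 302.0]
eef_rot: [-0.001, 1.0, 0.003, 0.001]
ft_force: [-0.1, -0.3, 0.0]
grip_width: 85.3
(np.float64(0.3117393188824916), np.float64(-89.68817980541762)) [  95.2 -153.8    2.3]
```

```bash
python3 -m pendant '[{"dx":80,"dy":-150,"dz":0,"wx":0,"wy":0,"wz":0},{"dx":80,"dy":-150,"dz":0,"wx":0,"wy":0,"wz":0},{"dx":80,"dy":-150,"dz":0,"wx":0,"wy":0,"wz":0},{"dx":80,"dy":-150,"dz":0,"wx":0,"wy":0,"wz":0},{"dx":80,"dy":-150,"dz":0,"wx":0,"wy":0,"wz":0},{"dx":80,"dy":-150,"dz":0,"wx":0,"wy":0,"wz":0}]'
python3 - <<'E'
from h import *
s,_=shot("wrist","c_w.png"); print(s["tool_pos"],yaw(s))
shot("top","c_t.png")
E
```

```text
time: 1.75
tool_pos: [464.0, -69.3, 301.0]
eef_rot: [0.0, 1.0, 0.0, -0.001]
ft_force: [0.1, -0.5, -0.4]
grip_width: 85.2
[463.96955782 -69.25394309 300.96676536] (np.float64(0.01753292473244987), np.float64(-89.98243017097724))
```

View pics/c_w.png

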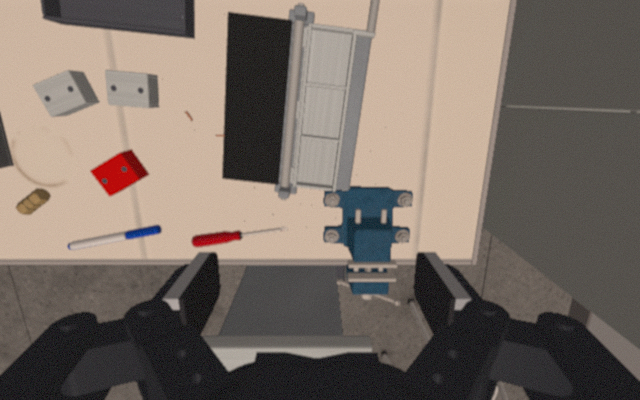

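Run:
```python
import cv2
im=cv2.imread("pics/c_w.png"); cv2.imwrite("pics/c_wz.png",cv2.resize(im[0:200,215:395],None,fx=3,fy=3,interpolation=cv2.INTER_CUBIC))
```

```text
(no output)
```

View pics/c_wz.png

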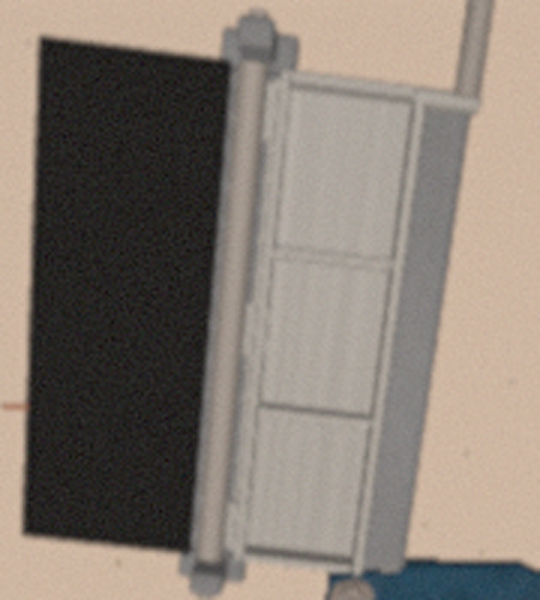

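Run:
```python
from h import *
s=env.observe()
for l,a,b,z in [("plateL far",41,38,20),("plateL near",25,535,20),("plateR far",230,62,20),("plateR near",190,551,20),("hinge far",257,55,38),("hinge near",208,565,38),
 ("leaf TL",290,75,36),("leaf TR",420,95,36),("div1 L",270,256,36),("div1R",393,265,36),("div2L",260,406,36),("div2R",374,413,36),("leaf BR",360,572,36),("leaf BL",238,562,36)]:
    print(l,px("wrist",215+a/3,b/3,z,s).round(1))
```

```text
plateL far [631.2  30.8  20. ]
plateL near [435.9  53.2  20. ]
plateR far [622.7 -41.4  20. ]
plateR near [428.4 -19.   20. ]
hinge far [621.4 -52.6  38. ]
hinge near [426.9 -28.6  38. ]
leaf TL [615.1 -64.7  36. ]
leaf TR [ 608.2 -113.3   36. ]
div1 L [551.2 -56.4  36. ]
div1R [ 547.7 -104.5   36. ]
div2L [493.3 -51.6  36. ]
div2R [490.3 -98.   36. ]
leaf BR [423.  -93.2  36. ]
leaf BL [427.6 -41.2  36. ]
```

Run:
```python
from h import *
im=cv2.imread("pics/c_t.png"); cv2.imwrite("pics/c_tz.png",cv2.resize(im[150:280,350:440],None,fx=6,fy=6,interpolation=cv2.INTER_CUBIC)[:600*1])
im=cv2.imread("pics/a_top.png"); cv2.imwrite("pics/c_tz.png",cv2.resize(im[165:265,355:435],None,fx=6,fy=6,interpolation=cv2.INTER_CUBIC))
```

```text
(no output)
```

View pics/c_tz.png

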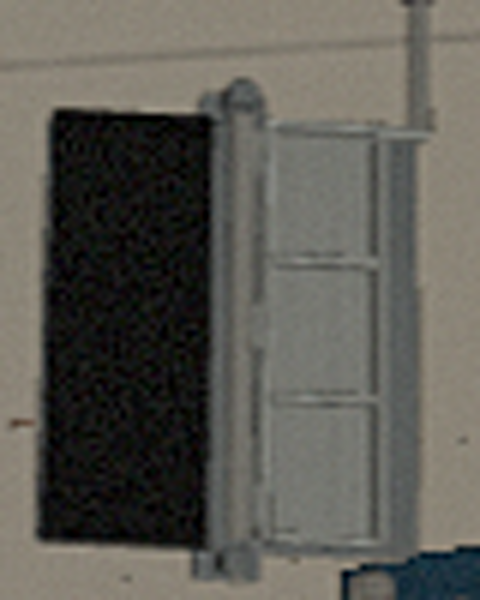

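Run:
```python
from h import *
for l,a,b,z in [("plateL far",52,112,20),("plateL near",40,540,20),("plateR far",212,118,20),("plateR near",204,545,20),
 ("leaf TL",270,127,36),("leaf TR",384,131,36),("div1 L",270,262,36),("div1R",378,262,36),("div2L",270,400,36),("div2R",378,400,36),("leaf BR",382,545,36),("leaf BL",258,545,36),("bar base",422,130,35.5),("bar end",418,0,35.5)]:
    print(l,px("top",355+a/6,165+b/6,z).round(1))
```

```text
plateL far [628.2  34.1  20. ]
plateL near [433.8  56.5  20. ]
plateR far [620.5 -39.2  20. ]
plateR near [426.8 -15.9  20. ]
leaf TL [610.9 -61.9  36. ]
leaf TR [ 605.6 -113.3   36. ]
div1 L [549.  -55.3  36. ]
div1R [ 545.9 -103.6   36. ]
div2L [487.3 -48.7  36. ]
div2R [484.2 -96.4  36. ]
leaf BR [420.9 -90.7  36. ]
leaf BL [424.4 -36.7  36. ]
bar base [ 605.1 -130.7   35.5]
bar end [ 666.2 -136.2   35.5]
```

```bash
python3 -m pendant '[{"dx":80,"dy":-230,"dz":50,"wx":0,"wy":0,"wz":-90},{"dx":80,"dy":-230,"dz":50,"wx":0,"wy":0,"wz":-90},{"dx":80,"dy":-230,"dz":50,"wx":0,"wy":0,"wz":-90},{"dx":80,"dy":-230,"dz":50,"wx":0,"wy":0,"wz":-90},{"dx":80,"dy":-230,"dz":50,"wx":0,"wy":0,"wz":-90},{"dx":80,"dy":-230,"dz":50,"wx":0,"wy":0,"wz":-90},{"dx":80,"dy":-230,"dz":50,"wx":0,"wy":0,"wz":-90},{"dx":80,"dy":-230,"dz":120,"wx":0,"wy":0,"wz":-90},{"dx":80,"dy":-230,"dz":120,"wx":0,"wy":0,"wz":-90},{"dx":80,"dy":-230,"dz":120,"wx":0,"wy":0,"wz":-90}]'; 
python3 -m pendant '[{"dx":0,"dy":0,"dz":0,"wx":0,"wy":0,"wz":0},{"dx":0,"dy":0,"dz":0,"wx":0,"wy":0,"wz":0},{"dx":0,"dy":0,"dz":0,"wx":0,"wy":0,"wz":0}]'
python3 - <<'E'
from h import *
s,_=shot("wrist","d_w.png"); print(s["tool_pos"],yaw(s),s["q"])
E
```

```text
time: 2.85
tool_pos: [542.0, 158.9, 177.6]
eef_rot: [-0.002, 0.731, 0.683, -0.003]
ft_force: [0.5, -0.8, 0.3]
grip_width: 85.4
time: 3.15
tool_pos: [545.1, 160.4, 182.0]
eef_rot: [0.001, 0.733, 0.68, 0.001]
ft_force: [-0.7, -0.1, 0.3]
grip_width: 85.1
[545.12771712 160.42755951 182.00327802] (np.float64(85.72050220524781), np.float64(-4.279513600148047)) [ 8.96536705e-02  5.13565690e-01  1.62801137e+00 -9.62459091e-05
  9.98447233e-01  1.64397199e-01]
```

View pics/d_w.png

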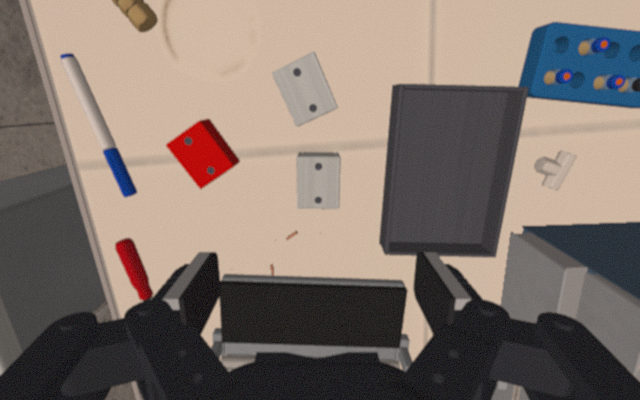

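Run:
```python
from h import *
s=env.observe(); im=cv2.imread("pics/d_w.png")
def dots(u0,v0,u1,v1):
    g=cv2.cvtColor(im,cv2.COLOR_BGR2GRAY)[v0:v1,u0:u1]; m=(g<90).astype(np.uint8)
    n,_,st,c=cv2.connectedComponentsWithStats(m); o=[(st[i,4],c[i]+[u0,v0]) for i in range(1,n) if st[i,4]>8]; return o
for box in((300,155,337,208),(285,58,330,122)):
    d=dots(*box); print(d)
    P=[px("wrist",*x[1],28,s) for x in d]; 
    print(np.mean(P,0).round(1), np.linalg.norm(P[0]-P[1]), np.degrees(np.arctan2(*(P[1]-P[0])[[1,0]])))
print([proj("wrist",[s["tool_pos"][0],s["tool_pos"][1],z],s) for z in(28,)])
for c in [(297,154),(339,153),(340,209),(299,208)]: print(px("wrist",*c,28,s).round(1))
t=cv2.imread("pics/a_top.png")
cv2.imwrite("pics/d_t.png",cv2.resize(t[205:235,275:340],None,fx=10,fy=10,interpolation=cv2.INTER_CUBIC))
```

```text
[(np.int32(21), array([318., 166.])), (np.int32(19), array([317.84210526, 199.84210526]))]
[547.3 157.5  28. ] 32.344209646595985 -94.48028744698765
[(np.int32(29), array([296.5862069 ,  71.72413793])), (np.int32(27), array([312.59259259, 107.74074074]))]
[542.  240.4  28. ] 32.29177143927702 -69.75628884289775
[array([315.26332021, 180.03921648])]
[530.4 186.   28. ]
[568.3 184.1  28. ]
[566.3 130.7  28. ]
[527.6 134.6  28. ]
```

View pics/d_t.png

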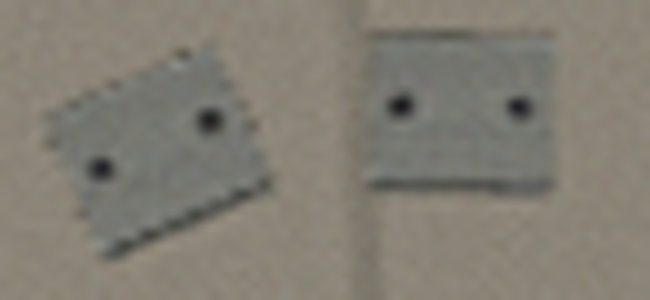

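```bash
python3 -m pendant '[{"dx":-3,"dy":2,"dz":50,"wx":0,"wy":0,"wz":0},{"dx":-3,"dy":2,"dz":100,"wx":0,"wy":0,"wz":0},{"dx":-3,"dy":2,"dz":130,"wx":0,"wy":0,"wz":0},{"dx":-3,"dy":2,"dz":150,"wx":0,"wy":0,"wz":0},{"dx":-3,"dy":2,"dz":164,"wx":0,"wy":0,"wz":0},{"dx":-3,"dy":2,"dz":164,"wx":0,"wy":0,"wz":0},{"dx":-3,"dy":2,"dz":164,"wx":0,"wy":0,"wz":0},{"dx":-3,"dy":2,"dz":164,"wx":0,"wy":0,"wz":0}]' 60 40
python3 - <<'E'
from h import *
s,_=shot("wrist","e_w.png"); print(s["tool_pos"],yaw(s))
E
```

```text
time: 4.0
tool_pos: [547.4, 158.2, 18.7]
eef_rot: [0.001, 0.732, 0.681, 0.001]
ft_force: [0.4, 1.0, 0.5]
grip_width: 65.2
[547.36723258 158.21585629  18.71591488] (np.float64(85.90438626613924), np.float64(-4.095691957905143))
```

View pics/e_w.png

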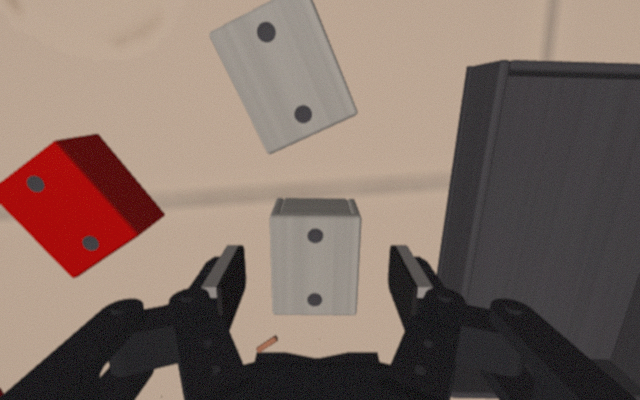

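```bash
python3 -m pendant '[{"dx":0,"dy":0,"dz":0,"wx":0,"wy":0,"wz":0},{"dx":0,"dy":0,"dz":0,"wx":0,"wy":0,"wz":0},{"dx":0,"dy":0,"dz":0,"wx":0,"wy":0,"wz":0},{"dx":0,"dy":0,"dz":0,"wx":0,"wy":0,"wz":0},{"dx":0,"dy":0,"dz":0,"wx":0,"wy":0,"wz":0},{"dx":0,"dy":0,"dz":0,"wx":0,"wy":0,"wz":0}]' 255 60;  python3 -m pendant '[{"dx":0,"dy":0,"dz":-50,"wx":0,"wy":0,"wz":0},{"dx":0,"dy":0,"dz":-80,"wx":0,"wy":0,"wz":0},{"dx":0,"dy":0,"dz":-80,"wx":0,"wy":0,"wz":0},{"dx":0,"dy":0,"dz":-80,"wx":0,"wy":0,"wz":0}]'
python3 - <<'E'
from h import *
s,_=shot("wrist","f_w.png"); print(s["tool_pos"],yaw(s),s["q"])
E
```

```text
time: 4.65
tool_pos: [546.8, 158.2, 18.6]
eef_rot: [0.001, 0.732, 0.681, 0.001]
ft_force: [-0.2, -0.5, 6.4]
grip_width: 38.1
time: 5.05
tool_pos: [546.4, 158.1, 98.1]
eef_rot: [0.0, 0.732, 0.681, 0.001]
ft_force: [-0.5, 0.7, -0.9]
grip_width: 38.0
[546.36462637 158.13235923  98.05209192] (np.float64(85.91927089640096), np.float64(-4.08074933674956)) [ 8.53174647e-02  6.38525176e-01  1.68763140e+00 -3.40141031e-06
  8.13914097e-01  1.56542134e-01]
```

View pics/f_w.png

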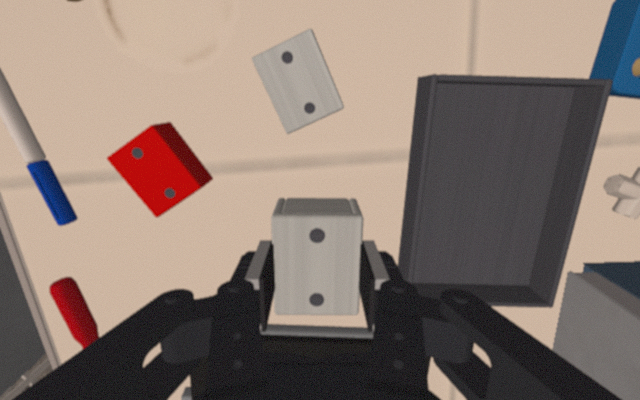

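```bash
python3 -m pendant '[{"dx":0,"dy":0,"dz":-30,"wx":0,"wy":0,"wz":8},{"dx":-239,"dy":50,"dz":-30,"wx":0,"wy":0,"wz":92.4},{"dx":-239,"dy":50,"dz":-30,"wx":0,"wy":0,"wz":92.4},{"dx":-239,"dy":50,"dz":-30,"wx":0,"wy":0,"wz":92.4},{"dx":-239,"dy":50,"dz":-30,"wx":0,"wy":0,"wz":92.4},{"dx":-239,"dy":50,"dz":-30,"wx":0,"wy":0,"wz":92.4},{"dx":-239,"dy":50,"dz":-30,"wx":0,"wy":0,"wz":92.4},{"dx":-239,"dy":50,"dz":-30,"wx":0,"wy":0,"wz":92.4},{"dx":-239,"dy":50,"dz":-30,"wx":0,"wy":0,"wz":92.4},{"dx":-239,"dy":50,"dz":-30,"wx":0,"wy":0,"wz":92.4}]';python3 -m pendant '[{"dx":0,"dy":0,"dz":0,"wx":0,"wy":0,"wz":0},{"dx":0,"dy":0,"dz":0,"wx":0,"wy":0,"wz":0},{"dx":0,"dy":0,"dz":0,"wx":0,"wy":0,"wz":0}]';  python3 - <<'E'
from h import *
s,_=shot("wrist","g_w.png"); print(s["tool_pos"],yaw(s),s["q"])
E
```

```text
time: 6.1
tool_pos: [577.6, -83.8, 125.3]
eef_rot: [-0.001, 1.0, 0.001, -0.002]
ft_force: [0.2, 0.8, -0.7]
grip_width: 38.0
time: 6.4
tool_pos: [578.6, -83.7, 126.6]
eef_rot: [-0.0, 1.0, 0.006, -0.001]
ft_force: [1.0, -0.6, -0.5]
grip_width: 38.2
[578.56949508 -83.69308338 126.60097201] (np.float64(0.6867523380959227), np.float64(-89.3132864634566)) [-3.34698171e-01  6.11696549e-01  1.62743318e+00  8.45042130e-06
  9.03910707e-01  1.22410717e+00]
```

View pics/g_w.png

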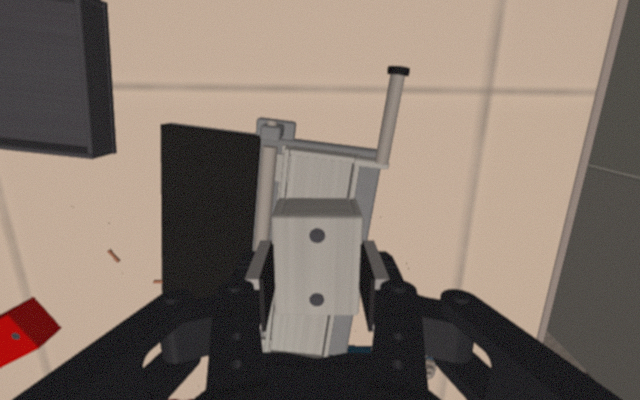

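```bash
python3 -m pendant '[{"dx":0,"dy":0,"dz":0,"wx":0,"wy":0,"wz":7.2},{"dx":0,"dy":0,"dz":0,"wx":0,"wy":0,"wz":7.2},{"dx":0,"dy":0,"dz":0,"wx":0,"wy":0,"wz":7.2}]';  python3 - <<'E'
from h import *
s,im=shot("wrist","g2_w.png"); print(s["tool_pos"],yaw(s))
cv2.imwrite("pics/g2_z.png",cv2.resize(im[50:370,150:420],None,fx=2,fy=2)[:600])
u=[px("wrist",x,y,126.6+9.3,s) for x,y in((317,236),(317,300))]; print(np.mean(u,0))
E
```

```text
time: 6.75
tool_pos: [579.0, -83.8, 127.3]
eef_rot: [0.0, 0.998, -0.056, -0.0]
ft_force: [0.2, -0.3, -0.3]
grip_width: 38.3
[578.99832569 -83.80382029 127.31285561] (np.float64(-6.454887510636252), np.float64(-96.45488750567547))
[577.70120752 -83.35162799 135.9       ]
```

View pics/g2_z.png

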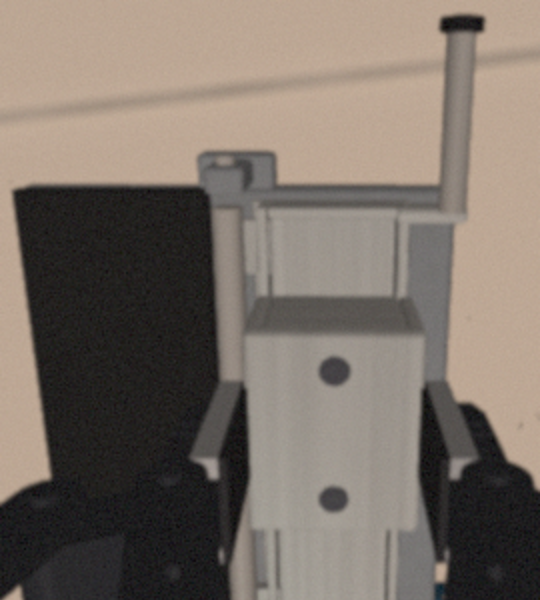

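Run:
```python
from h import *
s=env.observe()
u=np.array([.9936,-.1133]); n=np.array([.1133,.9936]); c=np.array([578.9,-84])
for l,a,b,z in [("Lout",256,207,36),("Rout",408,212,36),("Lout2",262,285,36),("Rout2",406,285,36),("Lin2",274,285,36),("Rin2",395,285,36),("farwall top",340,207,36),("farwall topinner",340,213,36),("floorfar",330,222,20),("plate farL",15,190,20),("plate farR",206,190,20),("barfar",462,22,35.5),("barnear",453,212,35.5),("bar near L",440,200,35.5),("bar near R",466,200,35.5)]:
    P=px("wrist",150+a/2,50+b/2,z,s); print(l,P.round(1),"rel pocket3: n",round((P[:2]-c)@n,1),"u",round((P[:2]-c)@u,1))
```

```text
Lout [617.3 -60.   36. ] rel pocket3: n 28.2 u 35.4
Rout [ 609.3 -113.7   36. ] rel pocket3: n -26.1 u 33.6
Lout2 [588.4 -58.   36. ] rel pocket3: n 26.9 u 6.5
Rout2 [ 582.4 -110.8   36. ] rel pocket3: n -26.2 u 6.5
Lin2 [587.9 -62.4  36. ] rel pocket3: n 22.5 u 6.5
Rin2 [ 582.8 -106.7   36. ] rel pocket3: n -22.1 u 6.5
farwall top [613.9 -89.8  36. ] rel pocket3: n -1.8 u 35.4
farwall topinner [611.7 -89.5  36. ] rel pocket3: n -1.8 u 33.3
floorfar [606.  -85.2  20. ] rel pocket3: n 1.9 u 27.1
plate farL [631.7  31.7  20. ] rel pocket3: n 120.9 u 39.4
plate farR [623.5 -40.   20. ] rel pocket3: n 48.7 u 39.3
barfar [ 670.3 -136.7   35.5] rel pocket3: n -42.0 u 96.8
barnear [ 607.4 -129.8   35.5] rel pocket3: n -42.2 u 33.5
bar near L [ 612.2 -125.4   35.5] rel pocket3: n -37.4 u 37.8
bar near R [ 611.2 -134.6   35.5] rel pocket3: n -46.6 u 37.8
```

```bash
python3 -m pendant '[{"dx":2.5,"dy":0,"dz":40,"wx":0,"wy":0,"wz":0},{"dx":2.5,"dy":0,"dz":65,"wx":0,"wy":0,"wz":0},{"dx":2.5,"dy":0,"dz":65,"wx":0,"wy":0,"wz":0},{"dx":2.5,"dy":0,"dz":65,"wx":0,"wy":0,"wz":0}]';  python3 - <<'E'
from h import *
s,im=shot("wrist","g3_w.png"); print(s["tool_pos"],yaw(s))
cv2.imwrite("pics/g3_z.png",cv2.resize(im[50:370,150:480],None,fx=2,fy=2)[:600])
E
```

```text
time: 7.2
tool_pos: [581.5, -84.2, 62.3]
eef_rot: [-0.0, 0.998, -0.057, -0.0]
ft_force: [0.3, 0.3, -1.1]
grip_width: 37.8
[581.46524766 -84.16308093  62.29158876] (np.float64(-6.580172488920576), np.float64(-96.58017854312922))
```

View pics/g3_z.png

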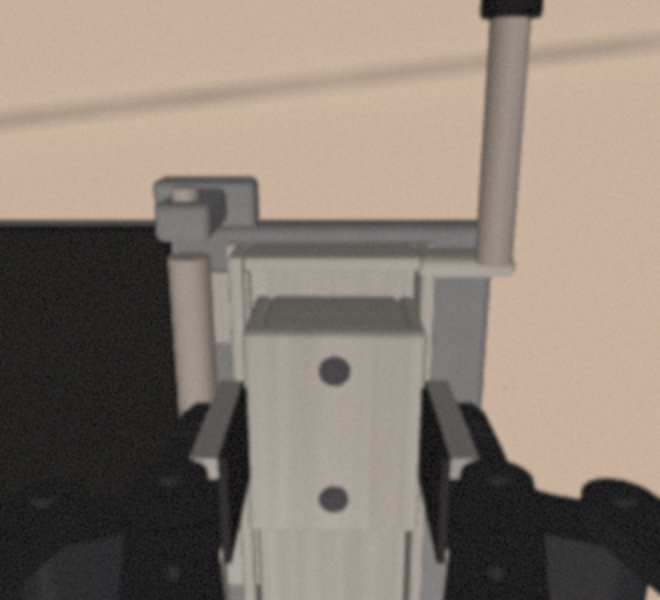

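Run:
```python
from h import *
s=env.observe()
u=np.array([.9936,-.1133]); n=np.array([.1133,.9936]); c=s["tool_pos"][:2]
for l,a,b,z in [("cast bot L",258,298,43.6),("cast bot R",412,298,43.6),("wall out L",230,245,36),("wall in R",418,268,36),("wall in L",246,268,36),("wall inner L2",246,290,36)]:
    P=px("wrist",150+a/2,50+b/2,z,s); print(l,P.round(1),"rel: n",round((P[:2]-c)@n,1),"u",round((P[:2]-c)@u,1))
```

```text
cast bot L [607.8 -67.4  43.6] rel: n 19.8 u 23.4
cast bot R [ 603.2 -106.8   43.6] rel: n -19.9 u 23.3
wall out L [620.9 -61.1  36. ] rel: n 27.6 u 35.7
wall in R [ 608.9 -109.8   36. ] rel: n -22.2 u 29.4
wall in L [614.2 -64.3  36. ] rel: n 23.6 u 29.5
wall inner L2 [608.2 -63.4  36. ] rel: n 23.9 u 23.4
```

```bash
python3 -m pendant '[{"dx":2,"dy":-0.5,"dz":0,"wx":0,"wy":0,"wz":0},{"dx":2,"dy":-0.5,"dz":8,"wx":0,"wy":0,"wz":0},{"dx":2,"dy":-0.5,"dz":14,"wx":0,"wy":0,"wz":0},{"dx":2,"dy":-0.5,"dz":19,"wx":0,"wy":0,"wz":0},{"dx":2,"dy":-0.5,"dz":22.5,"wx":0,"wy":0,"wz":0},{"dx":2,"dy":-0.5,"dz":22.5,"wx":0,"wy":0,"wz":0}]';  python3 - <<'E'
from h import *
s,im=shot("wrist","g4_w.png"); print(s["tool_pos"],yaw(s),s["ft_force"])
cv2.imwrite("pics/g4_z.png",cv2.resize(im[50:370,150:480],None,fx=2,fy=2)[:600])
E
```

```text
time: 7.85
tool_pos: [583.1, -83.8, 39.0]
eef_rot: [-0.0, 0.998, -0.058, -0.001]
ft_force: [-0.3, -0.8, 0.1]
grip_width: 38.5
[583.05076544 -83.79377711  39.02994774] (np.float64(-6.637435524596833), np.float64(-96.6374588581801)) [-0.29313084 -0.8218887   0.10507248]
```

View pics/g4_z.png

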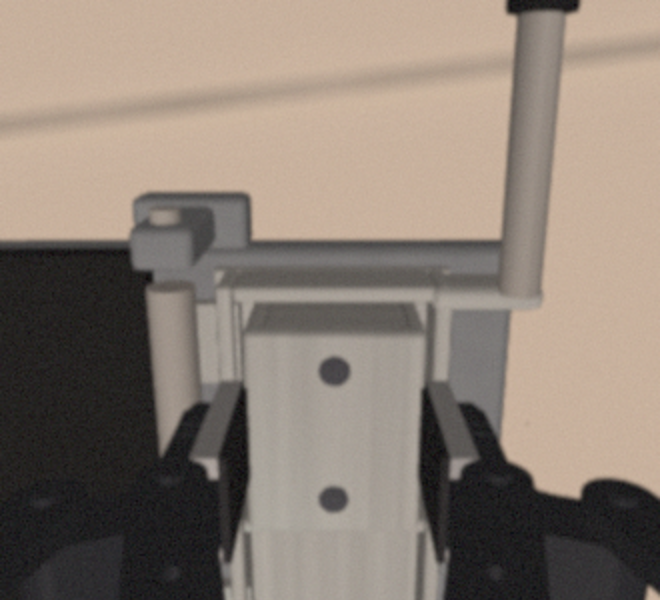

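```bash
python3 -m pendant '[{"dx":0,"dy":0,"dz":0,"wx":0,"wy":0,"wz":0},{"dx":0,"dy":0,"dz":0,"wx":0,"wy":0,"wz":0},{"dx":0,"dy":0,"dz":0,"wx":0,"wy":0,"wz":0},{"dx":0,"dy":0,"dz":-20,"wx":0,"wy":0,"wz":0},{"dx":0,"dy":0,"dz":-50,"wx":0,"wy":0,"wz":0},{"dx":0,"dy":0,"dz":-80,"wx":0,"wy":0,"wz":0},{"dx":0,"dy":0,"dz":-80,"wx":0,"wy":0,"wz":0}]' 60 ;  python3 - <<'E'
from h import *
s,im=shot("wrist","g5_w.png"); print(s["tool_pos"],yaw(s),s["ft_force"])
print(tomove([542,240.4,170],s))
shot("top","g5_t.png",(270,150,440,280),4)
E
```

```text
time: 8.6
tool_pos: [586.6, -84.8, 124.1]
eef_rot: [0.001, 0.998, -0.058, 0.004]
ft_force: [1.0, -0.3, 0.1]
grip_width: 65.1
[586.55115269 -84.82639993 124.05742051] (np.float64(-6.630257153934826), np.float64(-96.63123645591212)) [ 1.04258765 -0.29141046  0.06813695]
[ -81.38943113 -317.81770418  -47.2800639 ]
```

View pics/g5_w.png

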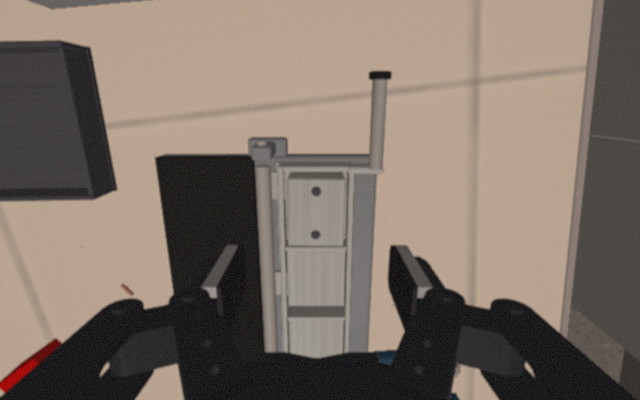

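View pics/g5_t.png

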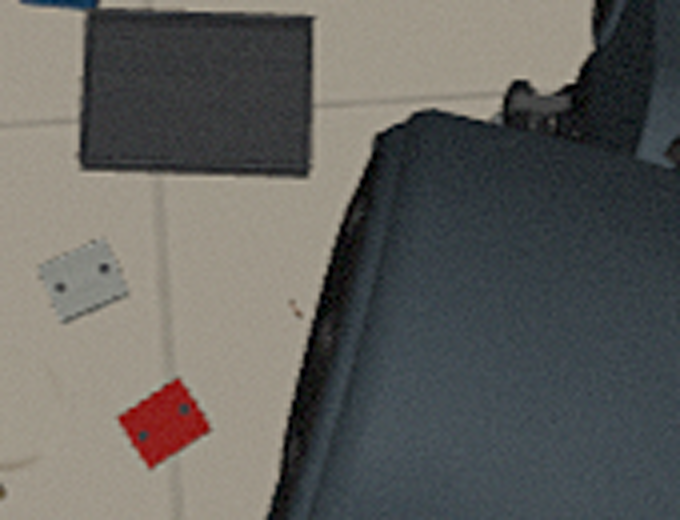

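```bash
python3 -m pendant '[{"dx":-81,"dy":-318,"dz":-45,"wx":0,"wy":0,"wz":-117},{"dx":-81,"dy":-318,"dz":-45,"wx":0,"wy":0,"wz":-117},{"dx":-81,"dy":-318,"dz":-45,"wx":0,"wy":0,"wz":-117},{"dx":-81,"dy":-318,"dz":-45,"wx":0,"wy":0,"wz":-117},{"dx":-81,"dy":-318,"dz":-45,"wx":0,"wy":0,"wz":-117},{"dx":-81,"dy":-318,"dz":-45,"wx":0,"wy":0,"wz":-117},{"dx":-81,"dy":-318,"dz":-45,"wx":0,"wy":0,"wz":-117},{"dx":-81,"dy":-318,"dz":-45,"wx":0,"wy":0,"wz":-117},{"dx":-81,"dy":-318,"dz":-45,"wx":0,"wy":0,"wz":-117},{"dx":-81,"dy":-318,"dz":-45,"wx":0,"wy":0,"wz":-117}]';  python3 - <<'E'
from h import *
s=env.observe(); print(s["tool_pos"],yaw(s),tomove([542,240.4,130],s))
E
```

```text
time: 9.7
tool_pos: [538.4, 241.7, 163.0]
eef_rot: [-0.001, 0.768, 0.641, -0.002]
ft_force: [-0.3, 0.3, -0.2]
grip_width: 65.4
[538.43405675 241.70308506 163.02624596] (np.float64(79.73456956821096), np.float64(-10.26570059280201)) [-0.59838313  3.84741302 33.01493987]
```

```bash
python3 -m pendant '[{"dx":0,"dy":2,"dz":30,"wx":0,"wy":0,"wz":-30.5},{"dx":0,"dy":2,"dz":30,"wx":0,"wy":0,"wz":-30.5},{"dx":0,"dy":2,"dz":30,"wx":0,"wy":0,"wz":-30.5},{"dx":0,"dy":2,"dz":30,"wx":0,"wy":0,"wz":-30.5},{"dx":0,"dy":2,"dz":30,"wx":0,"wy":0,"wz":-30.5},{"dx":0,"dy":2,"dz":30,"wx":0,"wy":0,"wz":-30.5}]';  python3 - <<'E'
from h import *
s,im=shot("wrist","i_w.png"); print(s["tool_pos"],yaw(s))
E
```

```text
time: 10.3
tool_pos: [541.1, 240.7, 133.7]
eef_rot: [-0.001, 0.576, 0.818, -0.001]
ft_force: [0.6, 0.9, 0.2]
grip_width: 65.1
[541.0589867  240.74755832 133.67346189] (np.float64(109.69969954166821), np.float64(19.699736908230502))
```

View pics/i_w.png

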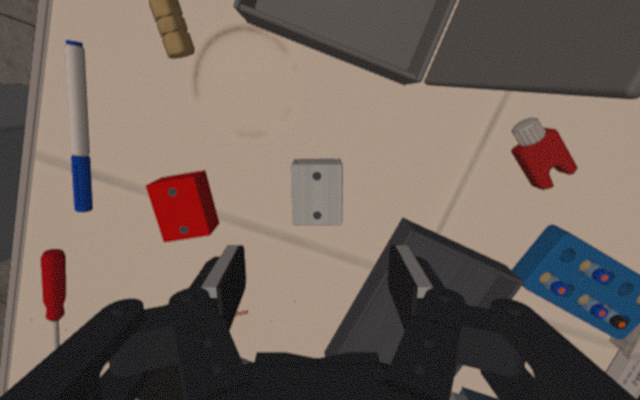

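Run:
```python
from h import *
s=env.observe(); P=[px("wrist",316.8,175.7,28,s),px("wrist",317.3,215,28,s)]
d=P[1]-P[0]; print(np.mean(P,0),np.degrees(np.arctan2(d[1],d[0])),tomove(np.mean(P,0)-[0,0,10],s))
```

```text
[542.88699787 239.93095724  28.        ] -69.61545489302087 [ -1.38731096   1.40420196 115.97325444]
```

```bash
python3 -m pendant '[{"dx":-1.5,"dy":1.5,"dz":50,"wx":0,"wy":0,"wz":-0.7},{"dx":-1.5,"dy":1.5,"dz":90,"wx":0,"wy":0,"wz":-0.7},{"dx":-1.5,"dy":1.5,"dz":115,"wx":0,"wy":0,"wz":-0.7},{"dx":-1.5,"dy":1.5,"dz":115,"wx":0,"wy":0,"wz":-0.7},{"dx":-1.5,"dy":1.5,"dz":115,"wx":0,"wy":0,"wz":-0.7}]' 60; python3 -m pendant '[{"dx":0,"dy":0,"dz":0,"wx":0,"wy":0,"wz":0},{"dx":0,"dy":0,"dz":0,"wx":0,"wy":0,"wz":0},{"dx":0,"dy":0,"dz":0,"wx":0,"wy":0,"wz":0},{"dx":0,"dy":0,"dz":0,"wx":0,"wy":0,"wz":0},{"dx":0,"dy":0,"dz":0,"wx":0,"wy":0,"wz":0}]' 255 60;  python3 -m pendant '[{"dx":0,"dy":0,"dz":-50,"wx":0,"wy":0,"wz":0},{"dx":0,"dy":0,"dz":-100,"wx":0,"wy":0,"wz":0},{"dx":0,"dy":0,"dz":-110,"wx":0,"wy":0,"wz":0},{"dx":0,"dy":0,"dz":-110,"wx":0,"wy":0,"wz":0}]'
python3 - <<'E'
from h import *
s,_=shot("wrist","j_w.png"); print(s["tool_pos"],yaw(s)); print(tomove([520.5,-76,130],s))
E
```

```text
time: 10.85
tool_pos: [543.7, 240.0, 19.7]
eef_rot: [-0.0, 0.57, 0.822, -0.0]
ft_force: [0.2, 0.3, 0.5]
grip_width: 65.3
time: 11.35
tool_pos: [544.8, 240.3, 22.1]
eef_rot: [0.001, 0.57, 0.822, 0.001]
ft_force: [-1.2, -0.5, 6.4]
grip_width: 38.0
time: 11.75
tool_pos: [545.6, 240.6, 133.0]
eef_rot: [0.002, 0.57, 0.822, 0.003]
ft_force: [0.3, -0.6, -1.2]
grip_width: 37.6
[545.55430905 240.556837   133.00241686] (np.float64(110.5094578912629), np.float64(20.50981282401136))
[-287.71079388 -134.39501741    2.33288191]
```

View pics/j_w.png

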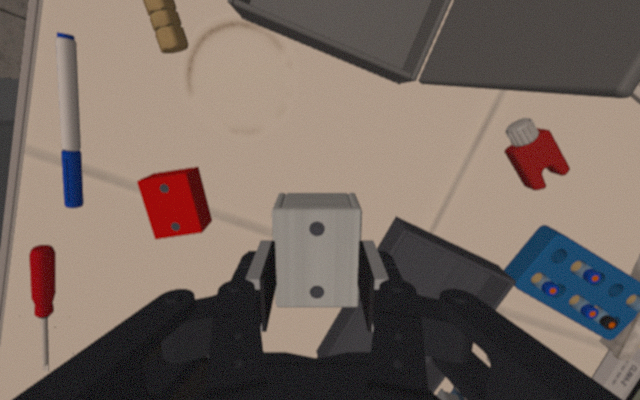

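```bash
python3 -m pendant '[{"dx":0,"dy":0,"dz":0,"wx":0,"wy":0,"wz":0},{"dx":0,"dy":0,"dz":0,"wx":0,"wy":0,"wz":0},{"dx":0,"dy":0,"dz":0,"wx":0,"wy":0,"wz":0}]';python3 - <<'E'
from h import *
s=env.observe(); print(s)
P=[px("wrist",317,228,s["tool_pos"][2]+6,s),px("wrist",317,291.5,s["tool_pos"][2]+6,s)];print(np.linalg.norm(P[0]-P[1]),tomove(np.mean(P,0),s))
P=[px("wrist",317,228,s["tool_pos"][2]+9.3,s),px("wrist",317,291.5,s["tool_pos"][2]+9.3,s)];print(np.linalg.norm(P[0]-P[1]))
E
```

```text
time: 12.1
tool_pos: [542.7, 239.8, 128.2]
eef_rot: [-0.001, 0.57, 0.822, -0.001]
ft_force: [1.2, 0.3, -0.2]
grip_width: 37.7
{'time': 12.1, 'q': array([ 2.27824719e-01,  6.19400489e-01,  1.60231574e+00,  1.51486560e-05,
        9.23129154e-01, -1.30057816e-01]), 'joint_vel': array([-1.05721393e-03, -4.16054667e-03, -6.49995725e-03,  8.51919668e-05,
        2.73063046e-03, -1.31316398e-04]), 'joint_torque': array([ 2.58575409e-02, -4.48330951e+01, -1.38120988e+01,  1.13526319e-03,
        1.58965099e-02,  9.68305176e-05]), 'tool_pos': array([542.73666486, 239.78149031, 128.1589717 ]), 'eef_rot': array([-0.00109691,  0.56996278,  0.8216689 , -0.00120078]), 'ft_force': array([ 1.15101731,  0.31390687, -0.21732918]), 'ft_torque': array([ 0.01149914,  0.01496522, -0.06360121]), 'grip_width': 37.71019090666852}
32.31979672892781 [ 0.46711804  1.15509702 -6.0035528 ]
31.54487666958463
```

```bash
python3 -m pendant '[{"dx":-288,"dy":-132,"dz":0,"wx":0,"wy":0,"wz":117},{"dx":-288,"dy":-132,"dz":0,"wx":0,"wy":0,"wz":117},{"dx":-288,"dy":-132,"dz":0,"wx":0,"wy":0,"wz":117},{"dx":-288,"dy":-132,"dz":0,"wx":0,"wy":0,"wz":117},{"dx":-288,"dy":-132,"dz":0,"wx":0,"wy":0,"wz":117},{"dx":-288,"dy":-132,"dz":0,"wx":0,"wy":0,"wz":117},{"dx":-288,"dy":-132,"dz":0,"wx":0,"wy":0,"wz":117},{"dx":-288,"dy":-132,"dz":0,"wx":0,"wy":0,"wz":117},{"dx":-288,"dy":-132,"dz":0,"wx":0,"wy":0,"wz":117},{"dx":-288,"dy":-132,"dz":0,"wx":0,"wy":0,"wz":117}]';python3 - <<'E'
from h import *
s=env.observe(); print(s["tool_pos"],yaw(s)); print(tomove([520,-76.5,70],s))
E
```

```text
time: 13.1
tool_pos: [520.5, -76.4, 128.9]
eef_rot: [-0.0, 0.978, 0.209, -0.001]
ft_force: [-0.1, 0.9, -1.2]
grip_width: 38.0
[520.53187886 -76.3754579  128.9449621 ] (np.float64(24.14061457884543), np.float64(-65.85946822490087))
[-4.67161444e-01 -3.12456588e-02  5.89456338e+01]
```

```bash
python3 -m pendant '[{"dx":0,"dy":0,"dz":0,"wx":0,"wy":0,"wz":30.7},{"dx":0,"dy":0,"dz":0,"wx":0,"wy":0,"wz":30.7},{"dx":0,"dy":0,"dz":0,"wx":0,"wy":0,"wz":30.7},{"dx":0,"dy":0,"dz":0,"wx":0,"wy":0,"wz":30.7},{"dx":0,"dy":0,"dz":40,"wx":0,"wy":0,"wz":30.7},{"dx":0,"dy":0,"dz":59,"wx":0,"wy":0,"wz":30.7},{"dx":0,"dy":0,"dz":59,"wx":0,"wy":0,"wz":30.7},{"dx":0,"dy":0,"dz":59,"wx":0,"wy":0,"wz":30.7},{"dx":0,"dy":0,"dz":59,"wx":0,"wy":0,"wz":30.7}]';python3 - <<'E'
from h import *
s,im=shot("wrist","k_w.png"); print(s["tool_pos"],yaw(s))
cv2.imwrite("pics/k_z.png",cv2.resize(im[50:370,150:480],None,fx=2,fy=2)[:600])
E
```

```text
time: 14.0
tool_pos: [521.8, -76.2, 71.5]
eef_rot: [0.0, 0.999, -0.054, 0.001]
ft_force: [-0.4, 0.2, -1.6]
grip_width: 37.2
[521.75971761 -76.213021    71.53209364] (np.float64(-6.136091460246772), np.float64(-96.1361291404343))
```

View pics/k_z.png

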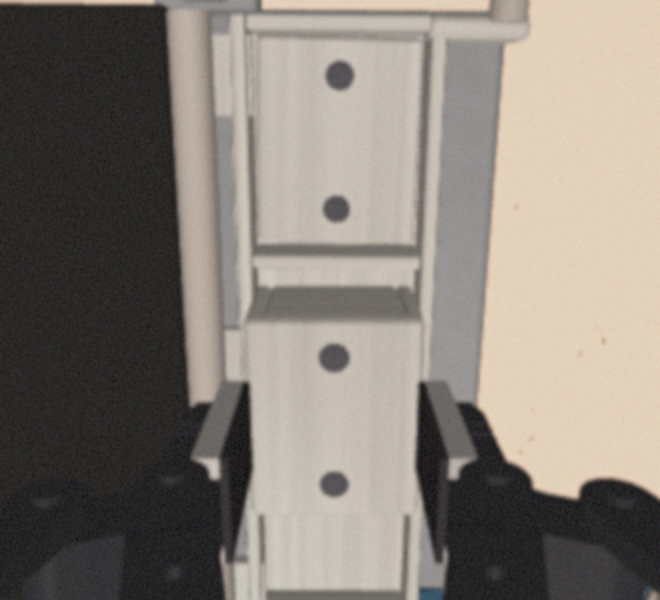

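Run:
```python
from h import *
s=env.observe()
u=np.array([.9936,-.1133]); n=np.array([.1133,.9936]); c=s["tool_pos"][:2]
for l,a,b,z in [("cast bot L",260,287,49.5),("cast bot R",410,287,49.5),("wall in R",418,267,36),("wall in L",254,267,36),("near div",330,593,36),("cast3 near",335,246,48),("cast3 far",335,36,48)]:
    P=px("wrist",150+a/2,50+b/2,z,s); print(l,P.round(1),"rel: n",round((P[:2]-c)@n,1),"u",round((P[:2]-c)@u,1))
```

```text
cast bot L [549.4 -59.6  49.5] rel: n 19.7 u 25.5
cast bot R [545.2 -98.5  49.5] rel: n -19.4 u 25.7
wall in R [ 546.7 -102.3   36. ] rel: n -23.1 u 27.6
wall in L [551.7 -56.8  36. ] rel: n 22.8 u 27.4
near div [440.4 -65.9  36. ] rel: n 1.0 u -82.1
cast3 near [557.8 -80.2  48. ] rel: n 0.2 u 36.1
cast3 far [608.3 -85.6  48. ] rel: n 0.5 u 86.9
```

```bash
python3 -m pendant '[{"dx":-1,"dy":0,"dz":0,"wx":0,"wy":0,"wz":0.4},{"dx":-1,"dy":0,"dz":10,"wx":0,"wy":0,"wz":0.4},{"dx":-1,"dy":0,"dz":16,"wx":0,"wy":0,"wz":0.4},{"dx":-1,"dy":0,"dz":21,"wx":0,"wy":0,"wz":0.4},{"dx":-1,"dy":0,"dz":25.5,"wx":0,"wy":0,"wz":0.4},{"dx":-1,"dy":0,"dz":25.5,"wx":0,"wy":0,"wz":0.4},{"dx":-1,"dy":0,"dz":25.5,"wx":0,"wy":0,"wz":0.4}]';python3 - <<'E'
from h import *
s,im=shot("wrist","k2_w.png"); print(s["tool_pos"],yaw(s))
cv2.imwrite("pics/k2_z.png",cv2.resize(im[50:370,150:480],None,fx=2,fy=2)[:600])
E
```

```text
time: 14.75
tool_pos: [519.9, -75.8, 45.1]
eef_rot: [-0.0, 0.998, -0.057, -0.0]
ft_force: [-0.5, 0.6, -0.8]
grip_width: 37.8
[519.92152332 -75.81213887  45.07777678] (np.float64(-6.539112834333493), np.float64(-96.53911564939806))
```

View pics/k2_z.png

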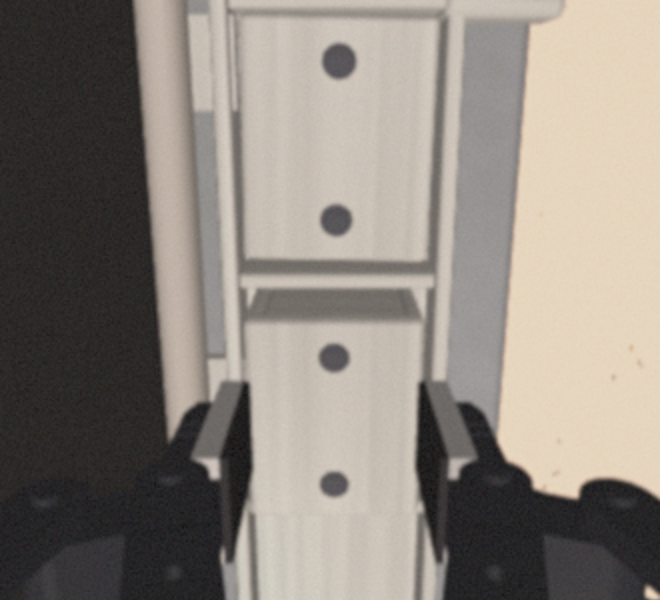

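```bash
python3 -m pendant '[{"dx":0,"dy":0,"dz":2,"wx":0,"wy":0,"wz":0},{"dx":0,"dy":0,"dz":2.5,"wx":0,"wy":0,"wz":0},{"dx":0,"dy":0,"dz":2.5,"wx":0,"wy":0,"wz":0}]';python3 -m pendant '[{"dx":0,"dy":0,"dz":0,"wx":0,"wy":0,"wz":0},{"dx":0,"dy":0,"dz":0,"wx":0,"wy":0,"wz":0},{"dx":0,"dy":0,"dz":0,"wx":0,"wy":0,"wz":0},{"dx":0,"dy":0,"dz":-20,"wx":0,"wy":0,"wz":0},{"dx":0,"dy":0,"dz":-60,"wx":0,"wy":0,"wz":0},{"dx":0,"dy":0,"dz":-100,"wx":0,"wy":0,"wz":0},{"dx":0,"dy":0,"dz":-100,"wx":0,"wy":0,"wz":0},{"dx":0,"dy":0,"dz":-100,"wx":0,"wy":0,"wz":0}]' 60 ;  python3 - <<'E'
from h import *
s,im=shot("wrist","l_w.png"); print(s["tool_pos"],yaw(s),s["ft_force"],s["q"])
E
```

```text
time: 15.1
tool_pos: [520.0, -75.8, 42.8]
eef_rot: [-0.0, 0.998, -0.057, 0.0]
ft_force: [0.2, 0.7, -2.2]
grip_width: 37.7
time: 15.9
tool_pos: [520.5, -76.0, 143.9]
eef_rot: [0.0, 0.998, -0.057, 0.001]
ft_force: [-0.1, 0.3, -0.9]
grip_width: 65.4
[520.50486785 -76.00476434 143.91776546] (np.float64(-6.534319656383957), np.float64(-96.53442262430865)) [-0.09476446  0.27276504 -0.8937673 ] [-3.57605208e-01  5.21693038e-01  1.76593504e+00 -1.43430073e-05
  8.51213798e-01  1.32724685e+00]
```

View pics/l_w.png

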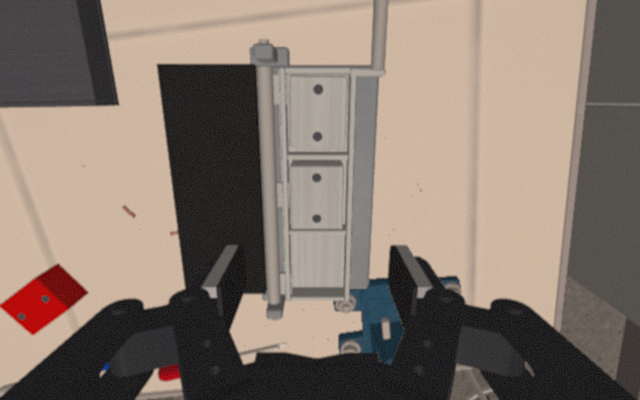

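```bash
python3 -m pendant '[{"dx":0,"dy":-50,"dz":-50,"wx":0,"wy":0,"wz":0},{"dx":72,"dy":-517,"dz":-120,"wx":0,"wy":0,"wz":0},{"dx":72,"dy":-517,"dz":-120,"wx":0,"wy":0,"wz":0},{"dx":72,"dy":-517,"dz":-120,"wx":0,"wy":0,"wz":0},{"dx":72,"dy":-517,"dz":-120,"wx":0,"wy":0,"wz":0},{"dx":72,"dy":-517,"dz":-120,"wx":0,"wy":0,"wz":0},{"dx":72,"dy":-517,"dz":-120,"wx":0,"wy":0,"wz":0},{"dx":72,"dy":-517,"dz":-120,"wx":0,"wy":0,"wz":0},{"dx":72,"dy":-517,"dz":-120,"wx":0,"wy":0,"wz":0},{"dx":72,"dy":-517,"dz":-120,"wx":0,"wy":0,"wz":0}]';  python3 - <<'E'
from h import *
s,im=shot("wrist","m_w.png"); print(s["tool_pos"],yaw(s),s["q"])
E
```

```text
time: 16.95
tool_pos: [638.3, 389.1, 252.6]
eef_rot: [0.001, 0.998, -0.057, -0.002]
ft_force: [0.3, 0.2, -0.1]
grip_width: 64.9
[638.34380794 389.08919888 252.56523487] (np.float64(-6.526208439778277), np.float64(-96.52566783421048)) [ 3.98441472e-01  6.89190751e-01  1.05163106e+00 -1.89815931e-04
  1.40536137e+00  2.08316860e+00]
```

View pics/m_w.png

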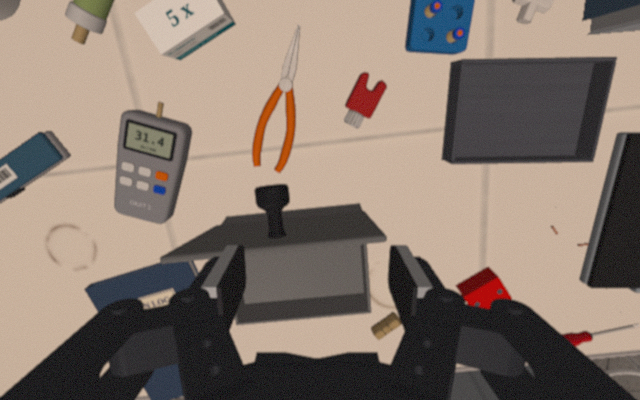

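Run:
```python
from h import *
s=env.observe(); print(s["tool_pos"],tomove([639.7,-133.5,150],s))
for z in(0,60,120): print(z,px("top",355,147,z).round(),px("top",440,146,z).round(),px("top",470,140,z).round())
im=cv2.imread("pics/m_w.png")
```

```text
[640.0824534  398.03750621 253.96356071] [ 57.13002393 529.23734221  99.92339424]
0 [743.  47.   0.] [ 730. -197.    0.] [ 742. -286.    0.]
60 [722.  54.  60.] [ 710. -177.   60.] [ 722. -261.   60.]
120 [702.  60. 120.] [ 690. -157.  120.] [ 701. -236.  120.]
```

Run:
```python
import cv2
for f,n,c,k in(("n_t.png","top",(330,90,500,200),4.5),("n_s.png","scene",(290,50,460,200),4)):
    im=cv2.imread(f"pics/a_{n}.png"); cv2.imwrite("pics/"+f,cv2.resize(im[c[1]:c[3],c[0]:c[2]],None,fx=k,fy=k,interpolation=cv2.INTER_CUBIC))
```

```text
(no output)
```

View pics/n_t.png

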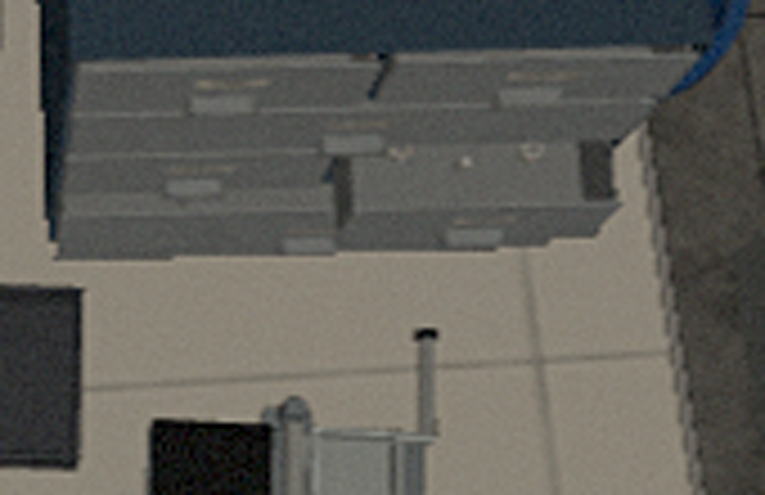

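View pics/n_s.png

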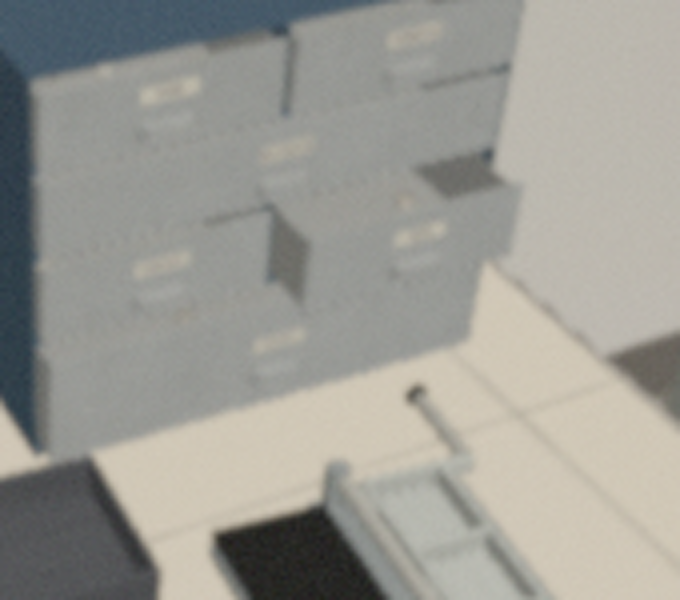

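Run:
```python
from h import *
def tri(a,b):
    A=[];o=[]
    for n,(u,v) in (("top",a),("scene",b)):
        c,Rm,p=campose(n); d=Rm@np.array([(u-c["cx"])/c["fx"],(v-c["cy"])/c["fy"],1]); d/=np.linalg.norm(d); M=np.eye(3)-np.outer(d,d); A.append(M);o.append(M@p)
    return np.linalg.lstsq(np.vstack(A),np.hstack(o),rcond=None)[0]
print("drawer TL",tri((406.7,139.5),(367,110)))
print("drawer BL",tri((406.7,145.8),(365.8,125.8)))
print("drawer TR",tri((330+620/4.5,90+203/4.5),(290+520/4,50+185/4)))
print("bar tip",tri((330+427/4.5,90+335/4.5),(290+416/4,50+392/4)))
print("cab base",tri((330+55/4.5,90+257/4.5),(290+45/4,50+455/4)))
```

```text
drawer TL [702.51412921 -65.83805466 150.48950634]
drawer BL [704.6276576  -73.34579436 101.5474496 ]
drawer TR [ 706.47835514 -222.69313353  142.71241954]
bar tip [ 666.82262894 -135.89297176   38.89608397]
cab base [741.12035911  85.9786848   13.24360384]
```

```bash
python3 -m pendant '[{"dx":52,"dy":528,"dz":0,"wx":0,"wy":0,"wz":-90},{"dx":52,"dy":528,"dz":0,"wx":0,"wy":0,"wz":-90},{"dx":52,"dy":528,"dz":0,"wx":0,"wy":0,"wz":-90},{"dx":52,"dy":528,"dz":0,"wx":0,"wy":0,"wz":-90},{"dx":52,"dy":528,"dz":0,"wx":0,"wy":0,"wz":-90},{"dx":52,"dy":528,"dz":0,"wx":0,"wy":0,"wz":-90},{"dx":52,"dy":528,"dz":0,"wx":0,"wy":0,"wz":-90},{"dx":52,"dy":528,"dz":0,"wx":0,"wy":0,"wz":-90},{"dx":52,"dy":528,"dz":0,"wx":0,"wy":0,"wz":-90},{"dx":52,"dy":528,"dz":0,"wx":0,"wy":0,"wz":-90}]';  python3 - <<'E'
from h import *
s=env.observe(); print(s["tool_pos"],yaw(s),tomove([631.8,-132.5,150],s))
E
```

```text
time: 18.0
tool_pos: [630.0, -102.0, 252.8]
eef_rot: [-0.002, 0.779, 0.627, -0.001]
ft_force: [0.5, 0.1, -0.3]
grip_width: 65.1
[ 630.01956443 -101.96608656  252.8283427 ] (np.float64(77.63133369070174), np.float64(-12.368512294690111)) [-29.50995632   8.70918339 102.77388037]
```

```bash
python3 -m pendant '[{"dx":-29,"dy":8,"dz":50,"wx":0,"wy":0,"wz":-96},{"dx":-29,"dy":8,"dz":50,"wx":0,"wy":0,"wz":-96},{"dx":-29,"dy":8,"dz":50,"wx":0,"wy":0,"wz":-96},{"dx":-29,"dy":8,"dz":50,"wx":0,"wy":0,"wz":-96},{"dx":-29,"dy":8,"dz":50,"wx":0,"wy":0,"wz":-96},{"dx":-29,"dy":8,"dz":50,"wx":0,"wy":0,"wz":-96},{"dx":-29,"dy":8,"dz":50,"wx":0,"wy":0,"wz":-96},{"dx":-29,"dy":8,"dz":50,"wx":0,"wy":0,"wz":-96},{"dx":-29,"dy":8,"dz":50,"wx":0,"wy":0,"wz":-96},{"dx":-29,"dy":8,"dz":50,"wx":0,"wy":0,"wz":-96}]' 130;  python3 - <<'E'
from h import *
s=env.observe(); print(s["tool_pos"],yaw(s),tomove([631.8,-132.5,120],s),s["q"])
E
```

```text
time: 19.0
tool_pos: [631.5, -130.0, 202.7]
eef_rot: [-0.002, 0.143, 0.99, 0.001]
ft_force: [-0.2, -0.5, 0.4]
grip_width: 42.0
[ 631.47757101 -130.03989106  202.68849605] (np.float64(163.58480929998137), np.float64(73.58471180476722)) [-1.3847105  -2.29931314 82.68215776] [-3.76098148e-01  5.87102217e-01  1.40514291e+00 -4.68812008e-05
  1.15396041e+00 -1.66037542e+00]
```

```bash
python3 -m pendant '[{"dx":-1,"dy":-2,"dz":50,"wx":0,"wy":0,"wz":-9.9},{"dx":-1,"dy":-2,"dz":95,"wx":0,"wy":0,"wz":-9.9},{"dx":-1,"dy":-2,"dz":95,"wx":0,"wy":0,"wz":-9.9},{"dx":-1,"dy":-2,"dz":95,"wx":0,"wy":0,"wz":-9.9},{"dx":-1,"dy":-2,"dz":95,"wx":0,"wy":0,"wz":-9.9}]';  python3 - <<'E'
from h import *
s,im=shot("wrist","o_w.png"); print(s["tool_pos"],yaw(s))
E
```

```text
time: 19.5
tool_pos: [634.6, -133.1, 112.0]
eef_rot: [0.002, 0.06, 0.998, -0.001]
ft_force: [0.5, -0.3, 0.1]
grip_width: 41.7
[ 634.64465548 -133.07497258  111.97606279] (np.float64(173.11322341783028), np.float64(83.11306164132498))
```

View pics/o_w.png

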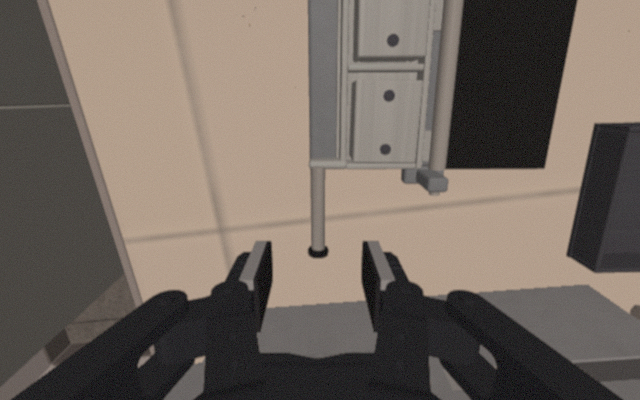

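Run:
```python
from h import *
s=env.observe()
for a,b in((318,170),(318.5,210),(318.5,246)):
    P=px("wrist",a,b,35.5,s);print(P.round(1),tomove(P,s).round(1))
P=px("wrist",441,170,36,s);print("shaft",P.round(1),tomove(P,s).round(1)); print(s["tool_pos"])
```

```text
[ 611.2 -129.    35.5] [24.4  1.4 77. ]
[ 639.8 -132.1   35.5] [-4.3  1.7 77.2]
[ 667.3 -135.4   35.5] [-32.1   1.7  77.3]
shaft [621.1 -46.3  36. ] [24.5 84.7 76.4]
[ 634.93625468 -133.15523574  112.63558853]
```

```bash
python3 -m pendant '[{"dx":0,"dy":1.5,"dz":40,"wx":0,"wy":0,"wz":0},{"dx":0,"dy":1.5,"dz":75,"wx":0,"wy":0,"wz":0},{"dx":0,"dy":1.5,"dz":92,"wx":0,"wy":0,"wz":0},{"dx":0,"dy":1.5,"dz":92,"wx":0,"wy":0,"wz":0},{"dx":0,"dy":1.5,"dz":92,"wx":0,"wy":0,"wz":0},{"dx":0,"dy":1.5,"dz":92,"wx":0,"wy":0,"wz":0}]';  python3 - <<'E'
from h import *
s,im=shot("wrist","o2_w.png"); print(s["tool_pos"],yaw(s),s["ft_force"])
E
```

```text
time: 20.15
tool_pos: [635.2, -131.7, 20.5]
eef_rot: [0.002, 0.06, 0.998, -0.001]
ft_force: [1.4, -0.7, 1.0]
grip_width: 42.1
[ 635.20589762 -131.65065241   20.52870672] (np.float64(173.13934943527735), np.float64(83.13907508339894)) [ 1.40719937 -0.70295715  1.02921119]
```

```bash
python3 -m pendant '[{"dx":0,"dy":0,"dz":3.5,"wx":0,"wy":0,"wz":0},{"dx":0,"dy":0,"dz":3.5,"wx":0,"wy":0,"wz":0},{"dx":0,"dy":0,"dz":3.5,"wx":0,"wy":0,"wz":0},{"dx":0,"dy":0,"dz":3.5,"wx":0,"wy":0,"wz":0},{"dx":0,"dy":0,"dz":3.5,"wx":0,"wy":0,"wz":0},{"dx":0,"dy":0,"dz":3.5,"wx":0,"wy":0,"wz":0}]' 255 30;  python3 - <<'E'
from h import *
s,im=shot("wrist","o3_w.png"); print(s["tool_pos"],yaw(s),s["ft_force"])
E
```

```text
time: 20.8
tool_pos: [633.5, -132.3, 15.2]
eef_rot: [0.0, 0.06, 0.998, -0.001]
ft_force: [-2.4, -4.6, 2.9]
grip_width: 8.9
[ 633.49707803 -132.2662615    15.23450709] (np.float64(173.1593819299141), np.float64(83.15933232698522)) [-2.37743172 -4.61392866  2.87516911]
```

View pics/o3_w.png

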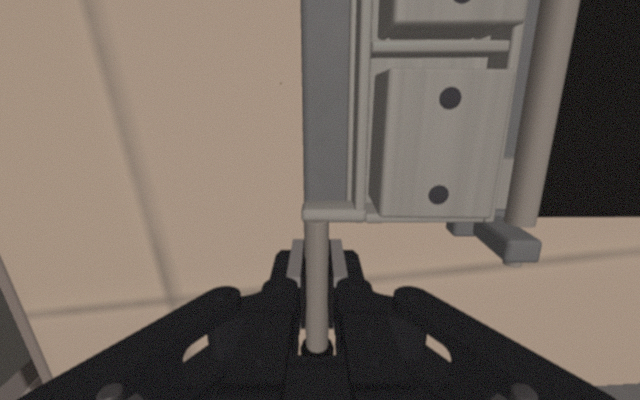

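```bash
python3 -m pendant '[{"dx":0,"dy":0.3,"dz":-7,"wx":0,"wy":0,"wz":0},{"dx":0,"dy":1.2,"dz":-13.9,"wx":0,"wy":0,"wz":0},{"dx":0,"dy":2.7,"dz":-20.7,"wx":0,"wy":0,"wz":0},{"dx":0,"dy":4.8,"dz":-27.4,"wx":0,"wy":0,"wz":0},{"dx":0,"dy":7.5,"dz":-33.8,"wx":0,"wy":0,"wz":0},{"dx":0,"dy":10.7,"dz":-40,"wx":0,"wy":0,"wz":0},{"dx":0,"dy":14.5,"dz":-45.9,"wx":0,"wy":0,"wz":0},{"dx":0,"dy":18.7,"dz":-51.4,"wx":0,"wy":0,"wz":0},{"dx":0,"dy":23.4,"dz":-56.6,"wx":0,"wy":0,"wz":0},{"dx":0,"dy":23.4,"dz":-56.6,"wx":0,"wy":0,"wz":0}]';  python3 - <<'E'
from h import *
s,im=shot("wrist","p_w.png"); print(s["tool_pos"],yaw(s),s["ft_force"])
E
```

```text
time: 21.85
tool_pos: [636.0, -111.4, 72.6]
eef_rot: [-0.0, 0.059, 0.998, -0.003]
ft_force: [-4.9, -10.4, 6.1]
grip_width: 8.6
[ 635.9570218  -111.35229104   72.57185408] (np.float64(173.24675523903556), np.float64(83.24663434672362)) [ -4.90590158 -10.37514648   6.12384328]
```

View pics/p_w.png

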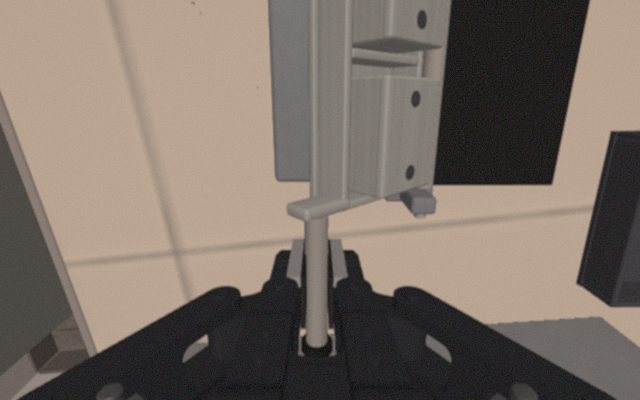

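```bash
python3 -m pendant '[{"dx":0,"dy":4,"dz":-6.5,"wx":0,"wy":0,"wz":0},{"dx":0,"dy":9.7,"dz":-11,"wx":0,"wy":0,"wz":0},{"dx":0,"dy":15.6,"dz":-14.7,"wx":0,"wy":0,"wz":0},{"dx":0,"dy":21.8,"dz":-17.9,"wx":0,"wy":0,"wz":0},{"dx":0,"dy":28.2,"dz":-20.6,"wx":0,"wy":0,"wz":0},{"dx":0,"dy":34.9,"dz":-22.7,"wx":0,"wy":0,"wz":0},{"dx":0,"dy":41.7,"dz":-24.2,"wx":0,"wy":0,"wz":0},{"dx":0,"dy":48.6,"dz":-25.1,"wx":0,"wy":0,"wz":0},{"dx":0,"dy":55.6,"dz":-25.4,"wx":0,"wy":0,"wz":0}]';  python3 - <<'E'
from h import *
s=env.observe(); print(s["tool_pos"],yaw(s),s["ft_force"])
E
```

```text
time: 22.8
tool_pos: [642.6, -55.0, 99.2]
eef_rot: [0.0, 0.059, 0.998, -0.002]
ft_force: [-6.3, -7.2, 6.9]
grip_width: 8.7
[642.55120039 -55.01863566  99.19573694] (np.float64(173.1954859159984), np.float64(83.19540359625071)) [-6.33562571 -7.24950935  6.88257274]
```

```bash
python3 -m pendant '[{"dx":0,"dy":7,"dz":-0.7,"wx":0,"wy":0,"wz":0},{"dx":0,"dy":13.9,"dz":0,"wx":0,"wy":0,"wz":0},{"dx":0,"dy":20.7,"dz":1.7,"wx":0,"wy":0,"wz":0},{"dx":0,"dy":27.4,"dz":3.8,"wx":0,"wy":0,"wz":0},{"dx":0,"dy":33.8,"dz":6.5,"wx":0,"wy":0,"wz":0},{"dx":0,"dy":40,"dz":9.7,"wx":0,"wy":0,"wz":0},{"dx":0,"dy":45.9,"dz":13.5,"wx":0,"wy":0,"wz":0},{"dx":0,"dy":51.4,"dz":17.7,"wx":0,"wy":0,"wz":0},{"dx":0,"dy":56.6,"dz":22.4,"wx":0,"wy":0,"wz":0}]';  python3 - <<'E'
from h import *
s,im=shot("wrist","q_w.png"); print(s["tool_pos"],yaw(s),s["ft_force"])
E
```

```text
time: 23.7
tool_pos: [649.5, 3.3, 74.8]
eef_rot: [-0.0, 0.06, 0.998, -0.001]
ft_force: [-1.2, -2.0, 6.2]
grip_width: 8.6
[649.50169085   3.29518468  74.76956805] (np.float64(173.16507392233385), np.float64(83.16507843301946)) [-1.17823631 -2.01268841  6.22816323]
```

View pics/q_w.png

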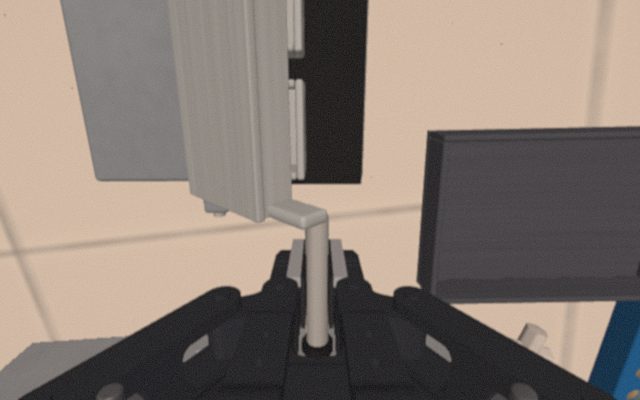

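```bash
python3 -m pendant '[{"dx":0,"dy":4.7,"dz":5.1,"wx":0,"wy":0,"wz":0},{"dx":0,"dy":9,"dz":10.7,"wx":0,"wy":0,"wz":0},{"dx":0,"dy":12.7,"dz":16.6,"wx":0,"wy":0,"wz":0},{"dx":0,"dy":15.9,"dz":22.8,"wx":0,"wy":0,"wz":0},{"dx":0,"dy":18.6,"dz":29.2,"wx":0,"wy":0,"wz":0},{"dx":0,"dy":20.7,"dz":35.9,"wx":0,"wy":0,"wz":0},{"dx":0,"dy":22.2,"dz":42.7,"wx":0,"wy":0,"wz":0},{"dx":0,"dy":23.1,"dz":49.6,"wx":0,"wy":0,"wz":0},{"dx":0,"dy":23.4,"dz":57,"wx":0,"wy":0,"wz":0},{"dx":0,"dy":23.4,"dz":57,"wx":0,"wy":0,"wz":0}]';  python3 - <<'E'
from h import *
s,im=shot("wrist","r_w.png"); print(s["tool_pos"],yaw(s),s["ft_force"])
shot("scene","r_s.png",(300,120,480,280),4)
E
```

```text
time: 24.75
tool_pos: [652.4, 26.6, 16.8]
eef_rot: [-0.0, 0.06, 0.998, -0.0]
ft_force: [-1.7, -4.5, 3.2]
grip_width: 9.1
[652.42359481  26.63432408  16.80560157] (np.float64(173.1292080423848), np.float64(83.12921113762826)) [-1.72701376 -4.47162767  3.22723961]
```

View pics/r_w.png

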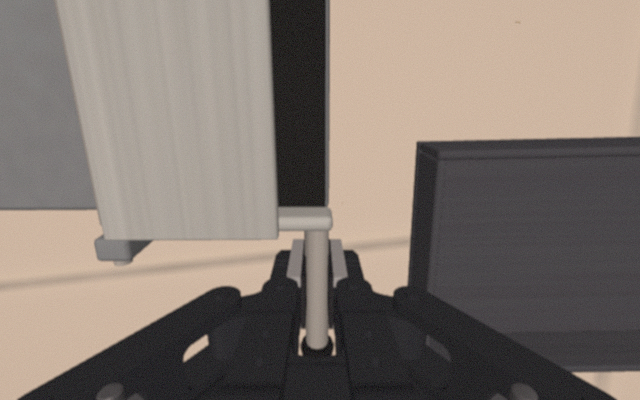

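View pics/r_s.png

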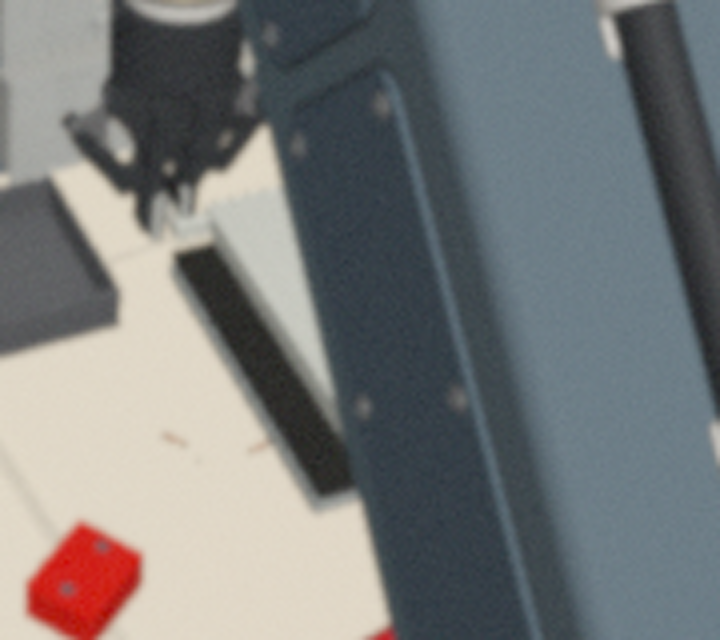

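```bash
python3 -m pendant '[{"dx":0,"dy":0,"dz":1,"wx":0,"wy":0,"wz":0},{"dx":0,"dy":0,"dz":2,"wx":0,"wy":0,"wz":0},{"dx":0,"dy":0,"dz":3,"wx":0,"wy":0,"wz":0},{"dx":0,"dy":0,"dz":3,"wx":0,"wy":0,"wz":0},{"dx":0,"dy":0,"dz":3,"wx":0,"wy":0,"wz":0},{"dx":0,"dy":0,"dz":3,"wx":0,"wy":0,"wz":0}]'
```

```text
time: 25.45
tool_pos: [652.5, 26.6, 16.5]
eef_rot: [0.0, 0.06, 0.998, -0.0]
ft_force: [-6.3, -4.4, 17.8]
grip_width: 8.9
```

```bash
python3 -m pendant '[{"dx":0,"dy":-0.3,"dz":-9,"wx":0,"wy":0,"wz":0},{"dx":0,"dy":-1.2,"dz":-16,"wx":0,"wy":0,"wz":0},{"dx":0,"dy":-2.7,"dz":-22.7,"wx":0,"wy":0,"wz":0},{"dx":0,"dy":-4.8,"dz":-29.4,"wx":0,"wy":0,"wz":0},{"dx":0,"dy":-7.5,"dz":-35.8,"wx":0,"wy":0,"wz":0},{"dx":0,"dy":-10.7,"dz":-42,"wx":0,"wy":0,"wz":0},{"dx":0,"dy":-14.5,"dz":-48,"wx":0,"wy":0,"wz":0},{"dx":0,"dy":-18.7,"dz":-53.5,"wx":0,"wy":0,"wz":0},{"dx":0,"dy":-23.4,"dz":-58.6,"wx":0,"wy":0,"wz":0}]';  python3 - <<'E'
from h import *
s,im=shot("wrist","s_w.png"); print(s["tool_pos"],yaw(s),s["ft_force"])
E
```

```text
time: 26.35
tool_pos: [650.0, 5.6, 74.3]
eef_rot: [0.001, 0.06, 0.998, 0.002]
ft_force: [2.1, 7.6, -3.2]
grip_width: 8.6
[649.96621036   5.63325708  74.3032042 ] (np.float64(173.09033330414968), np.float64(83.09053381002288)) [ 2.1279051   7.58005518 -3.23235717]
```

View pics/s_w.png

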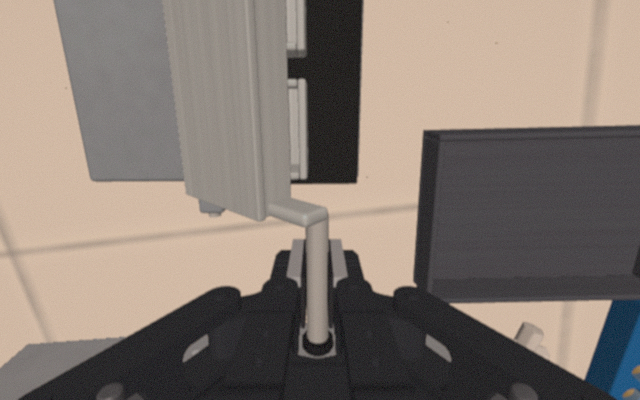

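```bash
python3 -m pendant '[{"dx":0,"dy":-5.2,"dz":-4.7,"wx":0,"wy":0,"wz":0},{"dx":0,"dy":-10.7,"dz":-9,"wx":0,"wy":0,"wz":0},{"dx":0,"dy":-16.6,"dz":-12.7,"wx":0,"wy":0,"wz":0},{"dx":0,"dy":-22.8,"dz":-15.9,"wx":0,"wy":0,"wz":0},{"dx":0,"dy":-29.2,"dz":-18.6,"wx":0,"wy":0,"wz":0},{"dx":0,"dy":-35.9,"dz":-20.7,"wx":0,"wy":0,"wz":0},{"dx":0,"dy":-42.7,"dz":-22.2,"wx":0,"wy":0,"wz":0},{"dx":0,"dy":-49.6,"dz":-23.1,"wx":0,"wy":0,"wz":0},{"dx":0,"dy":-56.6,"dz":-23.4,"wx":0,"wy":0,"wz":0}]';  python3 - <<'E'
from h import *
s,im=shot("wrist","t_w.png"); print(s["tool_pos"],yaw(s),s["ft_force"])
E
```

```text
time: 27.3
tool_pos: [643.6, -50.5, 100.4]
eef_rot: [0.002, 0.06, 0.998, 0.001]
ft_force: [-0.2, 6.4, 10.0]
grip_width: 8.7
[643.64555472 -50.53986368 100.39982117] (np.float64(173.1331048817642), np.float64(83.13363346265865)) [-0.23012807  6.40160092  9.98550068]
```

View pics/t_w.png

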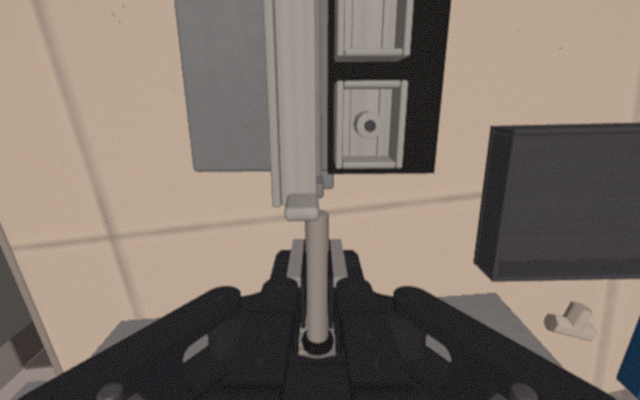

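```bash
python3 -m pendant '[{"dx":0,"dy":-7,"dz":-0.7,"wx":0,"wy":0,"wz":0},{"dx":0,"dy":-14,"dz":0,"wx":0,"wy":0,"wz":0},{"dx":0,"dy":-21,"dz":1.7,"wx":0,"wy":0,"wz":0},{"dx":0,"dy":-28,"dz":3.8,"wx":0,"wy":0,"wz":0},{"dx":0,"dy":-35,"dz":6.5,"wx":0,"wy":0,"wz":0},{"dx":0,"dy":-41.5,"dz":9.7,"wx":0,"wy":0,"wz":0},{"dx":0,"dy":-47.5,"dz":13.5,"wx":0,"wy":0,"wz":0},{"dx":0,"dy":-53,"dz":17.7,"wx":0,"wy":0,"wz":0},{"dx":0,"dy":-58.5,"dz":22.4,"wx":0,"wy":0,"wz":0}]'
python3 -m pendant '[{"dx":0,"dy":-4.7,"dz":5.1,"wx":0,"wy":0,"wz":0},{"dx":0,"dy":-9,"dz":10.7,"wx":0,"wy":0,"wz":0},{"dx":0,"dy":-12.7,"dz":16.6,"wx":0,"wy":0,"wz":0},{"dx":0,"dy":-15.9,"dz":22.8,"wx":0,"wy":0,"wz":0},{"dx":0,"dy":-18.6,"dz":29.2,"wx":0,"wy":0,"wz":0},{"dx":0,"dy":-20.7,"dz":35.9,"wx":0,"wy":0,"wz":0},{"dx":0,"dy":-22.2,"dz":42.7,"wx":0,"wy":0,"wz":0},{"dx":0,"dy":-23.1,"dz":49.6,"wx":0,"wy":0,"wz":0},{"dx":0,"dy":-23.4,"dz":57,"wx":0,"wy":0,"wz":0},{"dx":0,"dy":-23.4,"dz":57,"wx":0,"wy":0,"wz":0}]'
python3 - <<'E'
from h import *
s,im=shot("wrist","u_w.png"); print(s["tool_pos"],yaw(s),s["ft_force"])
E
```

```text
time: 28.25
tool_pos: [636.5, -111.1, 73.7]
eef_rot: [0.001, 0.06, 0.998, 0.0]
ft_force: [4.1, 6.0, 1.8]
grip_width: 8.7
time: 29.25
tool_pos: [634.4, -132.7, 20.4]
eef_rot: [0.001, 0.06, 0.998, 0.001]
ft_force: [-0.5, 10.6, 22.9]
grip_width: 8.6
[ 634.42477836 -132.67268089   20.37321667] (np.float64(173.1166679702328), np.float64(83.11691010707814)) [-0.4755578  10.64840669 22.93888885]
```

View pics/u_w.png

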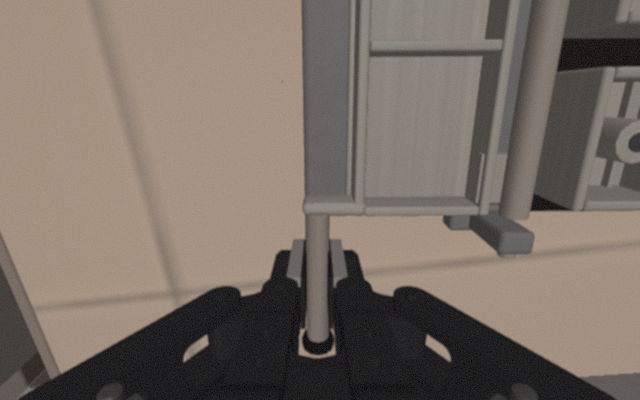

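```bash
python3 -m pendant '[{"dx":0,"dy":0,"dz":-1,"wx":0,"wy":0,"wz":0},{"dx":0,"dy":0,"dz":-2,"wx":0,"wy":0,"wz":0},{"dx":0,"dy":0,"dz":-2,"wx":0,"wy":0,"wz":0},{"dx":0,"dy":0,"dz":-2,"wx":0,"wy":0,"wz":0},{"dx":0,"dy":0,"dz":-30,"wx":0,"wy":0,"wz":0},{"dx":0,"dy":0,"dz":-70,"wx":0,"wy":0,"wz":0},{"dx":0,"dy":0,"dz":-110,"wx":0,"wy":0,"wz":0},{"dx":0,"dy":0,"dz":-110,"wx":0,"wy":0,"wz":0}]' 130
python3 - <<'E'
from h import *
s,im=shot("wrist","v_w.png"); print(s["tool_pos"],yaw(s),s["ft_force"])
for a,b in((318,170),):
    pass
E
```

```text
time: 30.1
tool_pos: [636.7, -135.8, 132.4]
eef_rot: [0.005, 0.06, 0.998, -0.002]
ft_force: [1.1, 0.7, 0.4]
grip_width: 42.0
[ 636.74134963 -135.82677106  132.39265806] (np.float64(173.13610427606454), np.float64(83.13400742661075)) [1.09443739 0.67597778 0.35089812]
```

View pics/v_w.png

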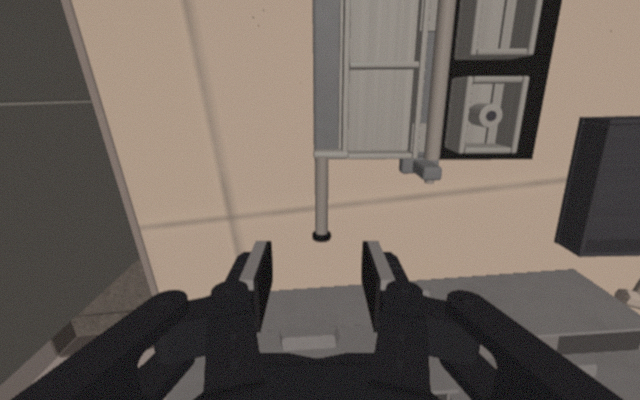

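```bash
python3 -m pendant '[{"dx":0,"dy":30,"dz":-40,"wx":0,"wy":0,"wz":0},{"dx":75,"dy":120,"dz":-40,"wx":0,"wy":0,"wz":0},{"dx":75,"dy":120,"dz":-40,"wx":0,"wy":0,"wz":0},{"dx":75,"dy":120,"dz":-40,"wx":0,"wy":0,"wz":0},{"dx":75,"dy":120,"dz":-40,"wx":0,"wy":0,"wz":0},{"dx":75,"dy":120,"dz":-40,"wx":0,"wy":0,"wz":0},{"dx":75,"dy":120,"dz":-40,"wx":0,"wy":0,"wz":0}]' 60
python3 - <<'E'
from h import *
s,im=shot("wrist","w_w.png"); print(s["tool_pos"],yaw(s),s["ft_force"])
shot("top","w_t.png")
E
```

```text
time: 30.85
tool_pos: [574.3, -7.3, 166.4]
eef_rot: [0.0, 0.06, 0.998, -0.0]
ft_force: [0.0, -0.5, -0.5]
grip_width: 65.3
[574.29643332  -7.33674063 166.43818847] (np.float64(173.06391776974945), np.float64(83.06388872961978)) [ 0.00571344 -0.48974924 -0.49737414]
```

View pics/w_w.png

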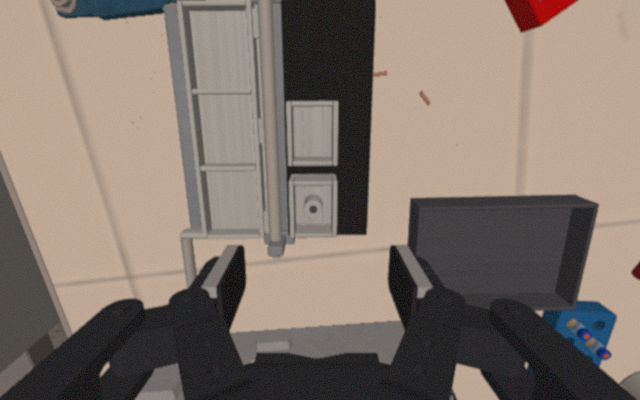

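Run:
```python
import cv2
im=cv2.imread("pics/w_w.png"); cv2.imwrite("pics/w_z.png",cv2.resize(im[90:245,180:380],None,fx=3.8,fy=3.8,interpolation=cv2.INTER_CUBIC))
```

```text
(no output)
```

View pics/w_z.png

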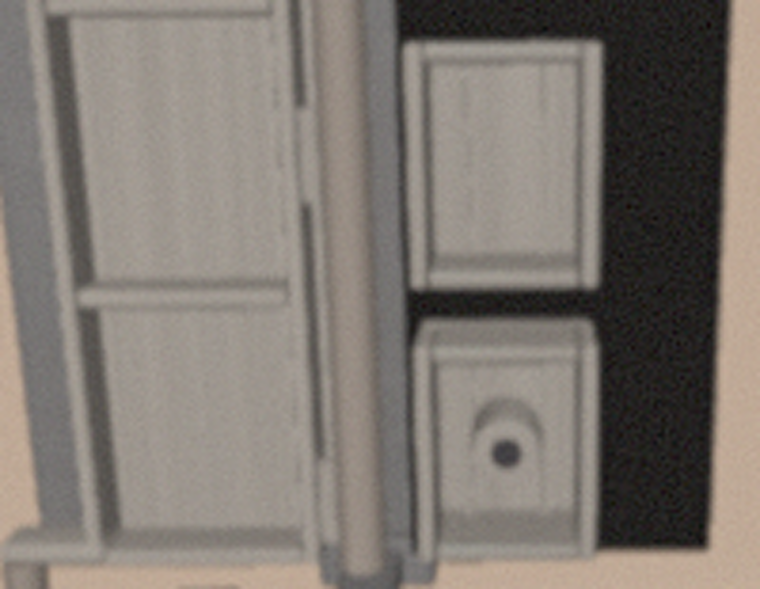

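Run:
```python
from h import *
s=env.observe(); print(s["tool_pos"])
for nm,C in (("a",[(404,42),(602,42),(598,288),(410,288)]),("b",[(417,352),(598,352),(594,552),(430,554)])):
    P=np.array([px("wrist",180+x/3.8,90+y/3.8,48,s) for x,y in C]); m=P.mean(0); e=P[1]-P[0];f=P[2]-P[1]
    print(nm,m.round(1),np.linalg.norm(e).round(1),np.linalg.norm(f).round(1),np.degrees(np.arctan2(e[1],e[0])).round(1),np.degrees(np.arctan2(-f[1],-f[0])).round(1), tomove(m,s).round(1))
t=cv2.imread("pics/w_t.png")
cv2.imwrite("pics/w_tz.png",cv2.resize(t[150:290,270:440],None,fx=4,fy=4))
```

```text
[574.05721075  -7.30775449 166.56330382]
a [530.1  -4.8  48. ] 39.7 50.0 83.0 173.1 [ 44.   -2.8 118.5]
b [592.1 -11.2  48. ] 38.9 46.5 83.0 172.9 [-18.3  -1.7 118.6]
```

View pics/w_tz.png

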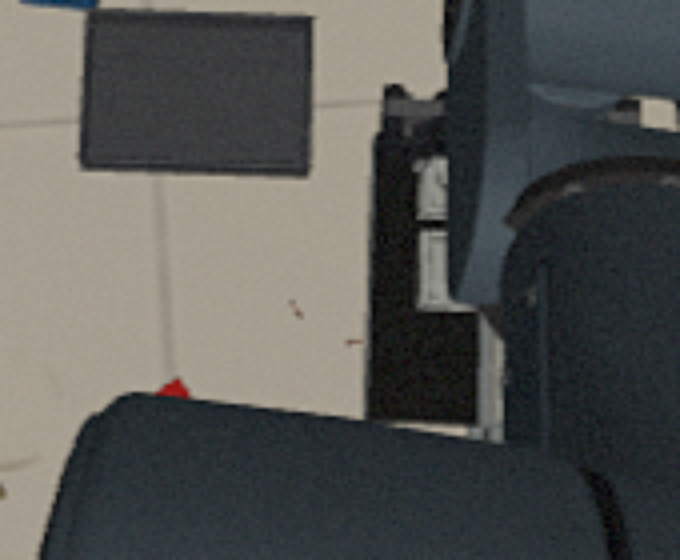

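```bash
python3 -m pendant '[{"dx":44,"dy":-2.8,"dz":30,"wx":0,"wy":0,"wz":0},{"dx":44,"dy":-2.8,"dz":60,"wx":0,"wy":0,"wz":0},{"dx":44,"dy":-2.8,"dz":60,"wx":0,"wy":0,"wz":0},{"dx":44,"dy":-2.8,"dz":60,"wx":0,"wy":0,"wz":0}]' 60
python3 - <<'E'
from h import *
s,im=shot("wrist","x_w.png"); print(s["tool_pos"],yaw(s),s["ft_force"])
E
```

```text
time: 31.35
tool_pos: [530.4, -4.3, 107.0]
eef_rot: [0.001, 0.06, 0.998, -0.0]
ft_force: [-0.1, -0.5, 0.4]
grip_width: 65.5
[530.35393036  -4.26762959 106.99240572] (np.float64(173.07252812801525), np.float64(83.07252064177975)) [-0.13796682 -0.52976971  0.36727889]
```

View pics/x_w.png

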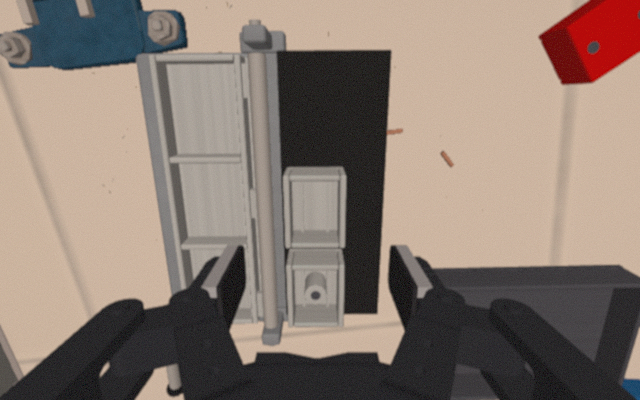

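```bash
python3 -m pendant '[{"dx":0,"dy":0,"dz":40,"wx":0,"wy":0,"wz":0},{"dx":0,"dy":0,"dz":60,"wx":0,"wy":0,"wz":0},{"dx":0,"dy":0,"dz":65.5,"wx":0,"wy":0,"wz":0},{"dx":0,"dy":0,"dz":65.5,"wx":0,"wy":0,"wz":0},{"dx":0,"dy":0,"dz":65.5,"wx":0,"wy":0,"wz":0},{"dx":0,"dy":0,"dz":65.5,"wx":0,"wy":0,"wz":0}]' 60
python3 -m pendant '[{"dx":0,"dy":0,"dz":0,"wx":0,"wy":0,"wz":0},{"dx":0,"dy":0,"dz":0,"wx":0,"wy":0,"wz":0},{"dx":0,"dy":0,"dz":0,"wx":0,"wy":0,"wz":0},{"dx":0,"dy":0,"dz":0,"wx":0,"wy":0,"wz":0},{"dx":0,"dy":0,"dz":0,"wx":0,"wy":0,"wz":0}]' 255 60
python3 - <<'E'
from h import *
s,im=shot("wrist","x2_w.png"); print(s["tool_pos"],yaw(s),s["ft_force"])
E
```

```text
time: 32.0
tool_pos: [530.3, -3.6, 42.9]
eef_rot: [0.002, 0.06, 0.998, -0.0]
ft_force: [0.5, 1.0, 0.8]
grip_width: 65.1
time: 32.5
tool_pos: [529.5, -3.5, 42.7]
eef_rot: [0.001, 0.06, 0.998, -0.0]
ft_force: [-1.1, 0.3, 6.6]
grip_width: 37.5
[529.50227481  -3.50341821  42.73105104] (np.float64(173.15168186019122), np.float64(83.15164579912951)) [-1.116764    0.31738549  6.64248884]
```

View pics/x2_w.png

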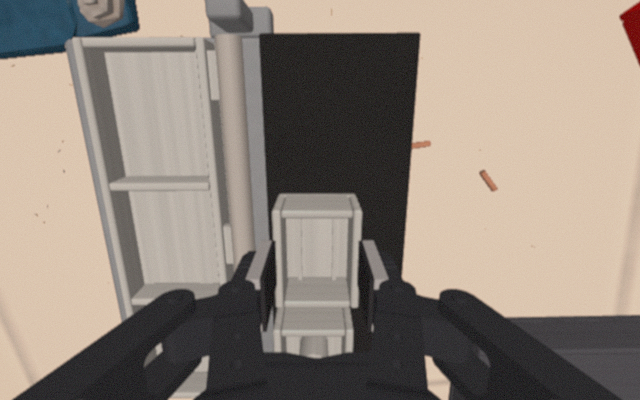

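```bash
python3 -m pendant '[{"dx":0,"dy":0,"dz":-30,"wx":0,"wy":0,"wz":0},{"dx":0,"dy":0,"dz":-70,"wx":0,"wy":0,"wz":0},{"dx":0,"dy":0,"dz":-90,"wx":0,"wy":0,"wz":0},{"dx":0,"dy":0,"dz":-90,"wx":0,"wy":0,"wz":0}]'
python3 - <<'E'
from h import *
s,im=shot("wrist","y_w.png"); print(s["tool_pos"],yaw(s),s["grip_width"])
P=np.array([px("top",170+x/2.8,140+y/2.8,30) for x,y in ((340,35),(498,40),(496,152),(337,147))]);print(P.round(),P.mean(0))
print(tomove([655,P.mean(0)[1],130],s))
# box corners
P=np.array([px("top",170+x/2.8,140+y/2.8,45) for x,y in ((50,197),(233,193),(237,327),(50,335))]);print("box",P.round(1),P.mean(0))
E
```

```text
time: 32.95
tool_pos: [531.1, -3.7, 134.4]
eef_rot: [0.004, 0.06, 0.998, -0.001]
ft_force: [0.4, -0.4, -1.6]
grip_width: 37.4
[531.05919109  -3.66635534 134.44190255] (np.float64(173.1434178602067), np.float64(83.14315420166795)) 37.40695641775644
[[728. 228.  30.]
 [713.  72.  30.]
 [599.  83.  30.]
 [614. 237.  30.]] [663.44361902 154.8963025   30.        ]
[-104.09027721  172.22856464    5.07018576]
box [[580.1 509.8  45. ]
 [572.5 336.5  45. ]
 [446.1 336.5  45. ]
 [450.2 509.2  45. ]] [512.23457152 422.98793797  45.        ]
```

View pics/y_w.png

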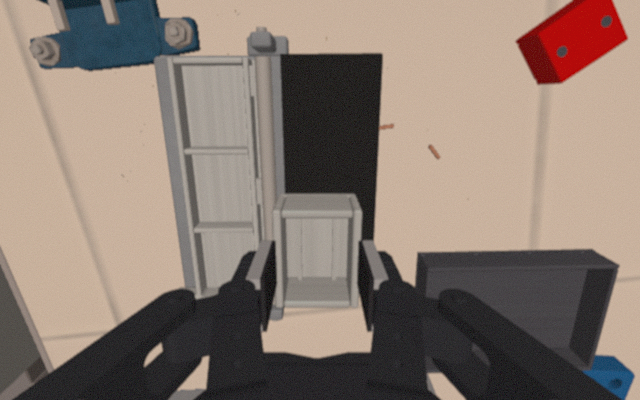

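```bash
python3 -m pendant '[{"dx":-104,"dy":168,"dz":0,"wx":0,"wy":0,"wz":0},{"dx":-104,"dy":168,"dz":0,"wx":0,"wy":0,"wz":0},{"dx":-104,"dy":168,"dz":0,"wx":0,"wy":0,"wz":0},{"dx":-104,"dy":168,"dz":0,"wx":0,"wy":0,"wz":0},{"dx":-104,"dy":168,"dz":20,"wx":0,"wy":0,"wz":0},{"dx":-104,"dy":168,"dz":40,"wx":0,"wy":0,"wz":0},{"dx":-104,"dy":168,"dz":60,"wx":0,"wy":0,"wz":0},{"dx":-104,"dy":168,"dz":60,"wx":0,"wy":0,"wz":0},{"dx":-104,"dy":168,"dz":60,"wx":0,"wy":0,"wz":0}]'
python3 - <<'E'
from h import *
s,im=shot("wrist","y2_w.png"); print(s["tool_pos"],yaw(s),s["grip_width"])
E
```

```text
time: 33.9
tool_pos: [651.0, 150.9, 69.6]
eef_rot: [-0.002, 0.06, 0.998, -0.0]
ft_force: [0.0, -0.1, -0.8]
grip_width: 37.4
[651.02774872 150.94266428  69.5915006 ] (np.float64(173.1325754181676), np.float64(83.13271475265836)) 37.38604776340855
```

View pics/y2_w.png

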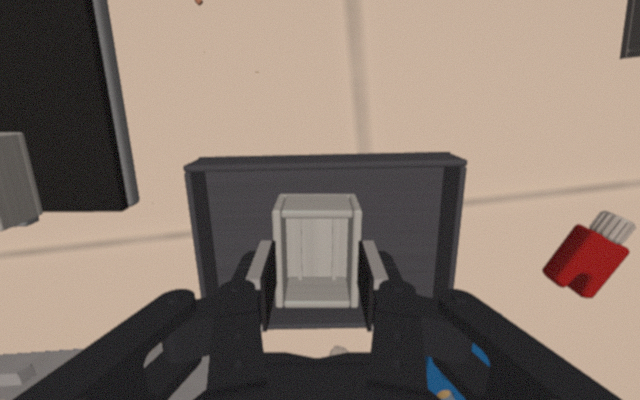

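```bash
python3 -m pendant '[{"dx":0,"dy":0,"dz":20,"wx":0,"wy":0,"wz":0},{"dx":0,"dy":0,"dz":32,"wx":0,"wy":0,"wz":0},{"dx":0,"dy":0,"dz":38,"wx":0,"wy":0,"wz":0},{"dx":0,"dy":0,"dz":41,"wx":0,"wy":0,"wz":0},{"dx":0,"dy":0,"dz":41,"wx":0,"wy":0,"wz":0}]'
python3 -m pendant '[{"dx":0,"dy":0,"dz":1,"wx":0,"wy":0,"wz":0},{"dx":0,"dy":0,"dz":1,"wx":0,"wy":0,"wz":0}]'
```

```text
time: 34.45
tool_pos: [652.3, 151.0, 30.4]
eef_rot: [-0.0, 0.06, 0.998, 0.0]
ft_force: [0.1, -0.4, -1.1]
grip_width: 37.3
time: 34.65
tool_pos: [652.7, 151.1, 30.0]
eef_rot: [0.001, 0.06, 0.998, 0.0]
ft_force: [-1.1, -0.5, -0.9]
grip_width: 37.3
```

```bash
python3 -m pendant '[{"dx":0,"dy":0,"dz":2,"wx":0,"wy":0,"wz":0},{"dx":0,"dy":0,"dz":2.5,"wx":0,"wy":0,"wz":0},{"dx":0,"dy":0,"dz":2.5,"wx":0,"wy":0,"wz":0}]'
python3 -m pendant '[{"dx":0,"dy":0,"dz":0,"wx":0,"wy":0,"wz":0},{"dx":0,"dy":0,"dz":0,"wx":0,"wy":0,"wz":0},{"dx":0,"dy":0,"dz":0,"wx":0,"wy":0,"wz":0},{"dx":0,"dy":0,"dz":-40,"wx":0,"wy":0,"wz":0},{"dx":0,"dy":0,"dz":-90,"wx":0,"wy":0,"wz":0},{"dx":0,"dy":0,"dz":-110,"wx":0,"wy":0,"wz":0},{"dx":0,"dy":0,"dz":-110,"wx":0,"wy":0,"wz":0}]' 60
python3 - <<'E'
from h import *
s,im=shot("wrist","y3_w.png"); print(s["tool_pos"],yaw(s),tomove([592.1,-11,110],s))
E
```

```text
time: 34.95
tool_pos: [652.3, 151.1, 26.9]
eef_rot: [-0.0, 0.06, 0.998, 0.0]
ft_force: [0.5, -0.2, 0.2]
grip_width: 37.4
time: 35.65
tool_pos: [655.3, 151.4, 141.7]
eef_rot: [0.005, 0.06, 0.998, 0.001]
ft_force: [0.8, 0.3, 0.7]
grip_width: 65.2
[655.32593333 151.35607379 141.68060467] (np.float64(173.1435432162049), np.float64(83.14445251114864)) [  43.68436788 -168.79609103   30.9875735 ]
```

View pics/y3_w.png

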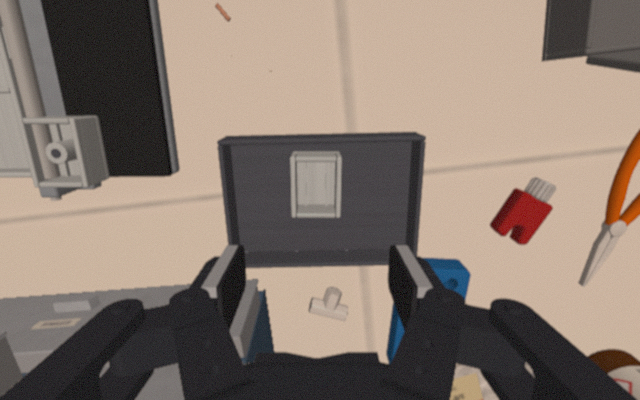

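```bash
python3 -m pendant '[{"dx":41,"dy":-169,"dz":0,"wx":0,"wy":0,"wz":0},{"dx":41,"dy":-169,"dz":0,"wx":0,"wy":0,"wz":0},{"dx":41,"dy":-169,"dz":30,"wx":0,"wy":0,"wz":0},{"dx":41,"dy":-169,"dz":30,"wx":0,"wy":0,"wz":0},{"dx":41,"dy":-169,"dz":30,"wx":0,"wy":0,"wz":0},{"dx":41,"dy":-169,"dz":30,"wx":0,"wy":0,"wz":0},{"dx":41,"dy":-169,"dz":30,"wx":0,"wy":0,"wz":0}]'
python3 - <<'E'
from h import *
s,im=shot("wrist","z_w.png"); print(s["tool_pos"],yaw(s))
cv2.imwrite("pics/z_z.png",cv2.resize(im[130:330,220:420],None,fx=3,fy=3,interpolation=cv2.INTER_CUBIC))
E
```

```text
time: 36.4
tool_pos: [591.6, -10.9, 106.4]
eef_rot: [-0.0, 0.059, 0.998, 0.0]
ft_force: [0.9, -0.3, -0.3]
grip_width: 65.7
[591.61710379 -10.87684563 106.42557685] (np.float64(173.1794028880247), np.float64(83.17939243715777))
```

View pics/z_z.png

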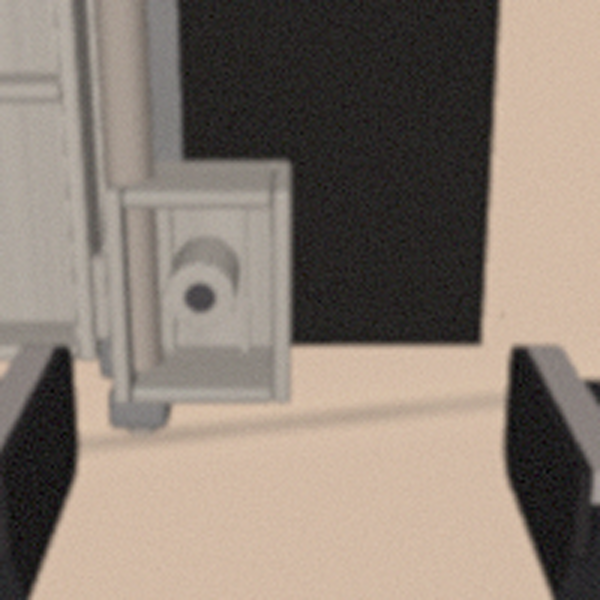

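Run:
```python
from h import *
s,im=shot("scene","z_s.png",(330,130,480,270),5)
shot("top","z_t.png",(340,150,440,280),5)
```

```text
(no output)
```

View pics/z_s.png

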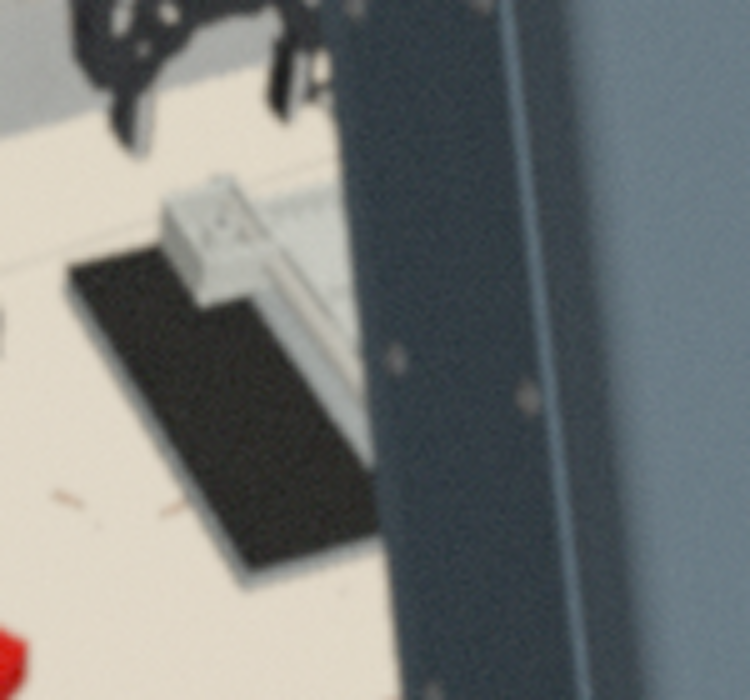

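View pics/z_t.png

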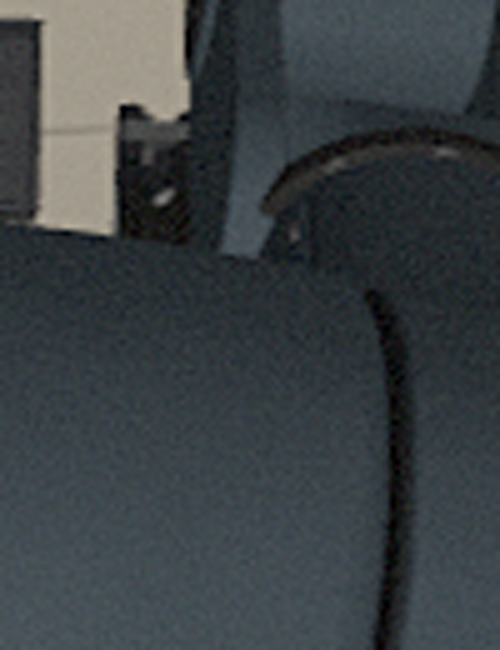

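Run:
```python
from h import *
s=env.observe(); print(s["tool_pos"])
C=[(118,192),(290,190),(290,402),(118,404)]
for z in (48,52):
    P=np.array([px("wrist",220+x/3,130+y/3,z,s) for x,y in C]); m=P.mean(0); e=P[1]-P[0];f=P[2]-P[1]
    print(m.round(1),np.linalg.norm(e).round(1),np.linalg.norm(f).round(1),np.degrees(np.arctan2(e[1],e[0])).round(1),np.degrees(np.arctan2(-f[1],-f[0])).round(1), tomove(m,s).round(1))
```

```text
[591.94754562 -10.53551151 107.13647361]
[601.9 -30.3  48. ] 36.6 50.1 83.9 173.2 [-12.2 -18.5  59.1]
[600.3 -29.8  52. ] 35.8 49.1 83.9 173.2 [-10.5 -18.1  55.1]
```

Run:
```python
from h import *
s=env.observe()
P=px("wrist",220+200.5/3,130+297/3,45,s); print(P,tomove(P,s))
u=np.array([.9936,-.1133]); n=np.array([.1133,.9936]);h=np.array([523.6,-39.7]);d=P[:2]-h;print("u,n from hinge mid",d@u,d@n)
im=cv2.imread("pics/z_w.png");cv2.imwrite("pics/z_z2.png",cv2.resize(im[180:280,240:330],None,fx=6,fy=6,interpolation=cv2.INTER_CUBIC))
```

```text
[602.18721663 -31.3924939   45.        ] [-12.56719118 -19.51404475  62.14558467]
u,n from hinge mid 77.14301800273677 17.15826970016425
```

View pics/z_z2.png

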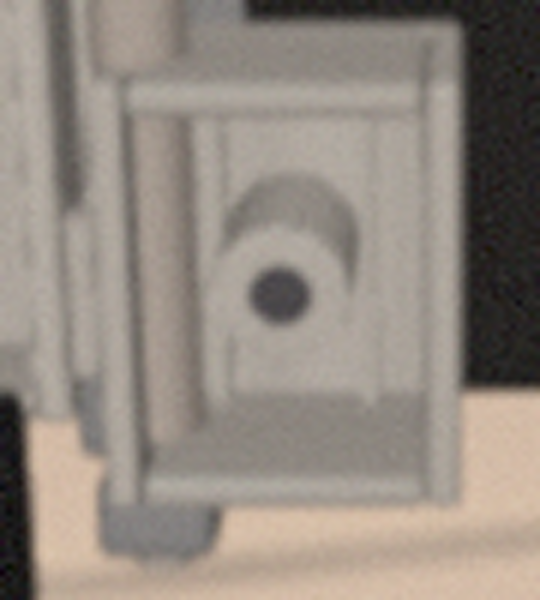

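```bash
python3 -m pendant '[{"dx":-12.5,"dy":-19.5,"dz":10,"wx":0,"wy":0,"wz":0},{"dx":-12.5,"dy":-19.5,"dz":40,"wx":0,"wy":0,"wz":0},{"dx":-12.5,"dy":-19.5,"dz":58,"wx":0,"wy":0,"wz":0},{"dx":-12.5,"dy":-19.5,"dz":64,"wx":0,"wy":0,"wz":0},{"dx":-12.5,"dy":-19.5,"dz":64,"wx":0,"wy":0,"wz":0},{"dx":-12.5,"dy":-19.5,"dz":64,"wx":0,"wy":0,"wz":0}]'
python3 - <<'E'
from h import *
s,im=shot("wrist","aa_w.png"); print(s["tool_pos"],yaw(s),s["ft_force"])
E
```

```text
time: 37.15
tool_pos: [602.3, -32.3, 43.7]
eef_rot: [0.001, 0.059, 0.998, -0.0]
ft_force: [0.4, 0.3, 0.8]
grip_width: 65.0
[602.26051246 -32.32755335  43.74176453] (np.float64(173.18639820851186), np.float64(83.18638003892502)) [0.43609362 0.31649638 0.84032253]
```

View pics/aa_w.png

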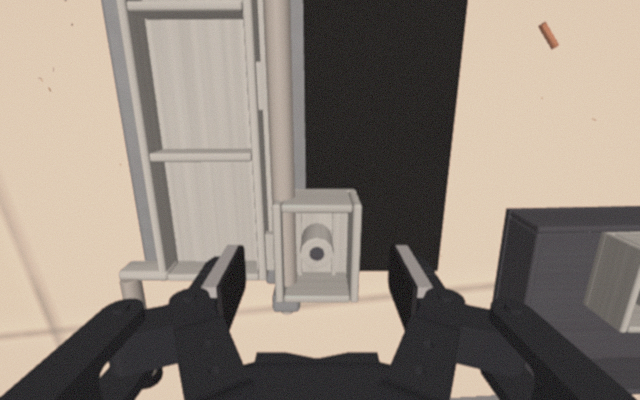

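```bash
python3 -m pendant '[{"dx":0,"dy":0,"dz":1.5,"wx":0,"wy":0,"wz":0},{"dx":0,"dy":0,"dz":1.5,"wx":0,"wy":0,"wz":0},{"dx":0,"dy":0,"dz":1.5,"wx":0,"wy":0,"wz":0},{"dx":0,"dy":0,"dz":1.5,"wx":0,"wy":0,"wz":0},{"dx":0,"dy":0,"dz":1.5,"wx":0,"wy":0,"wz":0},{"dx":0,"dy":0,"dz":1.5,"wx":0,"wy":0,"wz":0}]' 255 60
python3 -m pendant '[{"dx":0,"dy":0,"dz":-20,"wx":0,"wy":0,"wz":0},{"dx":0,"dy":0,"dz":-60,"wx":0,"wy":0,"wz":0},{"dx":0,"dy":0,"dz":-100,"wx":0,"wy":0,"wz":0},{"dx":0,"dy":0,"dz":-120,"wx":0,"wy":0,"wz":0},{"dx":0,"dy":0,"dz":-120,"wx":0,"wy":0,"wz":0},{"dx":0,"dy":0,"dz":-120,"wx":0,"wy":0,"wz":0}]'
python3 - <<'E'
from h import *
s,im=shot("wrist","ab_w.png"); print(s["tool_pos"],yaw(s),s["ft_force"],s["q"])
E
```

```text
time: 37.8
tool_pos: [602.0, -32.6, 42.6]
eef_rot: [0.001, 0.06, 0.998, -0.0]
ft_force: [-0.6, 0.6, 5.8]
grip_width: 37.6
time: 38.4
tool_pos: [601.0, -32.6, 161.3]
eef_rot: [-0.0, 0.06, 0.998, -0.0]
ft_force: [0.1, 0.1, -0.9]
grip_width: 37.3
[601.04912897 -32.62045935 161.2684635 ] (np.float64(173.13510401402493), np.float64(83.13510412223233)) [ 0.08269162  0.07174249 -0.88171131] [-2.39671162e-01  5.82243851e-01  1.55822632e+00 -3.63116699e-05
  1.00122152e+00 -1.69063287e+00]
```

View pics/ab_w.png

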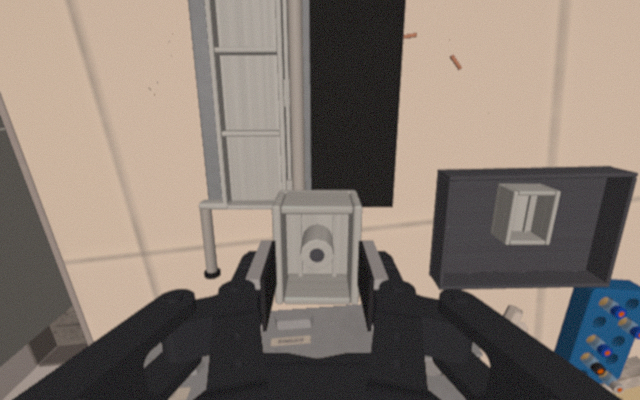

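```bash
python3 -m pendant '[{"dx":155,"dy":440,"dz":0,"wx":0,"wy":0,"wz":-7},{"dx":155,"dy":440,"dz":0,"wx":0,"wy":0,"wz":-7},{"dx":155,"dy":440,"dz":0,"wx":0,"wy":0,"wz":-7},{"dx":155,"dy":440,"dz":0,"wx":0,"wy":0,"wz":-7},{"dx":155,"dy":440,"dz":0,"wx":0,"wy":0,"wz":-7},{"dx":155,"dy":440,"dz":0,"wx":0,"wy":0,"wz":-7},{"dx":155,"dy":440,"dz":0,"wx":0,"wy":0,"wz":-7},{"dx":155,"dy":440,"dz":0,"wx":0,"wy":0,"wz":-7},{"dx":155,"dy":440,"dz":0,"wx":0,"wy":0,"wz":-7},{"dx":155,"dy":440,"dz":0,"wx":0,"wy":0,"wz":-7}]'
python3 -m pendant '[{"dx":0,"dy":0,"dz":0,"wx":0,"wy":0,"wz":0},{"dx":0,"dy":0,"dz":30,"wx":0,"wy":0,"wz":0},{"dx":0,"dy":0,"dz":30,"wx":0,"wy":0,"wz":0},{"dx":0,"dy":0,"dz":30,"wx":0,"wy":0,"wz":0}]'
python3 - <<'E'
from h import *
s,im=shot("wrist","ac_w.png"); print(s["tool_pos"],yaw(s),s["ft_force"],s["grip_width"])
E
```

```text
time: 39.45
tool_pos: [497.2, 426.7, 158.9]
eef_rot: [-0.002, -0.003, 1.0, -0.0]
ft_force: [-0.7, -0.0, -0.1]
grip_width: 37.3
time: 39.85
tool_pos: [499.7, 420.6, 130.0]
eef_rot: [-0.002, -0.0, 1.0, -0.001]
ft_force: [0.4, -0.8, 0.5]
grip_width: 37.5
[499.74334988 420.55638454 130.02747128] (np.float64(-179.9644618489842), np.float64(90.03604866598943)) [ 0.42121906 -0.76368556  0.50745296] 37.54536129916187
```

View pics/ac_w.png

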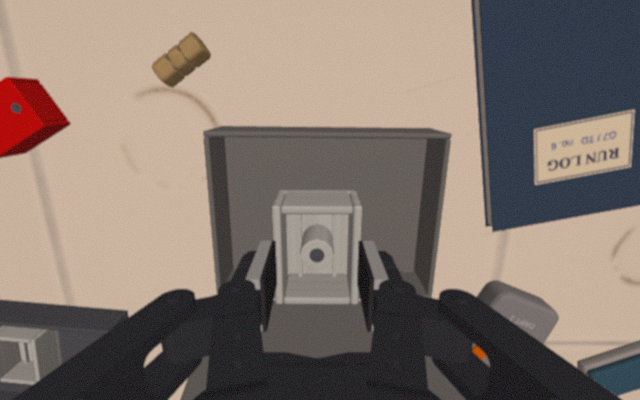

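```bash
python3 -m pendant '[{"dx":0,"dy":0,"dz":30,"wx":0,"wy":0,"wz":0},{"dx":0,"dy":0,"dz":60,"wx":0,"wy":0,"wz":0},{"dx":0,"dy":0,"dz":80,"wx":0,"wy":0,"wz":0},{"dx":0,"dy":0,"dz":92,"wx":0,"wy":0,"wz":0},{"dx":0,"dy":0,"dz":97,"wx":0,"wy":0,"wz":0},{"dx":0,"dy":0,"dz":97,"wx":0,"wy":0,"wz":0},{"dx":0,"dy":0,"dz":97,"wx":0,"wy":0,"wz":0}]'
```

```text
time: 40.6
tool_pos: [501.1, 423.1, 35.7]
eef_rot: [0.001, -0.001, 1.0, 0.001]
ft_force: [-0.1, 0.5, 0.1]
grip_width: 37.4
```

```bash
python3 -m pendant '[{"dx":0,"dy":0,"dz":3,"wx":0,"wy":0,"wz":0},{"dx":0,"dy":0,"dz":5,"wx":0,"wy":0,"wz":0},{"dx":0,"dy":0,"dz":6.5,"wx":0,"wy":0,"wz":0},{"dx":0,"dy":0,"dz":6.5,"wx":0,"wy":0,"wz":0},{"dx":0,"dy":0,"dz":6.5,"wx":0,"wy":0,"wz":0}]'
```

```text
time: 41.1
tool_pos: [500.1, 422.7, 27.9]
eef_rot: [-0.0, -0.001, 1.0, -0.0]
ft_force: [-0.8, 0.8, -0.3]
grip_width: 37.8
```

```bash
python3 -m pendant '[{"dx":0,"dy":0,"dz":1.2,"wx":0,"wy":0,"wz":0},{"dx":0,"dy":0,"dz":1.2,"wx":0,"wy":0,"wz":0},{"dx":0,"dy":0,"dz":1.2,"wx":0,"wy":0,"wz":0}]'
python3 -m pendant '[{"dx":0,"dy":0,"dz":0,"wx":0,"wy":0,"wz":0},{"dx":0,"dy":0,"dz":0,"wx":0,"wy":0,"wz":0},{"dx":0,"dy":0,"dz":0,"wx":0,"wy":0,"wz":0},{"dx":0,"dy":0,"dz":-30,"wx":0,"wy":0,"wz":0},{"dx":0,"dy":0,"dz":-80,"wx":0,"wy":0,"wz":0},{"dx":0,"dy":0,"dz":-130,"wx":0,"wy":0,"wz":0},{"dx":0,"dy":0,"dz":-170,"wx":0,"wy":0,"wz":0},{"dx":0,"dy":0,"dz":-170,"wx":0,"wy":0,"wz":0},{"dx":0,"dy":0,"dz":-170,"wx":0,"wy":0,"wz":0}]' 60
python3 - <<'E'
from h import *
s,im=shot("wrist","ad_w.png"); print(s["tool_pos"],yaw(s),s["ft_force"],s["grip_width"])
shot("scene","ad_s.png",(100,150,280,340),3.1)
shot("top","ad_t.png",(140,120,300,280),3.7)
E
```

```text
time: 41.4
tool_pos: [500.3, 422.8, 26.9]
eef_rot: [0.0, -0.001, 1.0, 0.0]
ft_force: [0.7, -0.2, 0.9]
grip_width: 37.5
time: 42.3
tool_pos: [500.4, 422.9, 198.0]
eef_rot: [0.001, -0.001, 1.0, 0.001]
ft_force: [-1.2, -0.7, -0.7]
grip_width: 65.0
[500.42765281 422.86719001 198.03954418] (np.float64(-179.8611085003181), np.float64(90.13904045311106)) [-1.18907783 -0.73038734 -0.70562266] 64.99176841267328
```

View pics/ad_w.png

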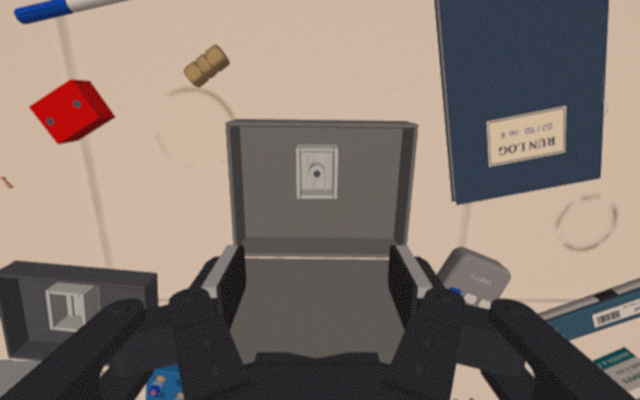

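View pics/ad_s.png

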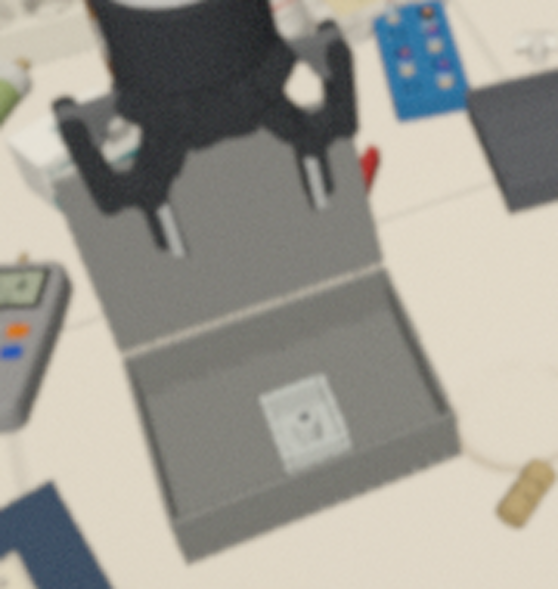

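```bash
cat >> h.py <<'E'
def tri(a,b):
    A=[];o=[]
    for n,(u,v) in (("top",a),("scene",b)):
        c,Rm,p=campose(n); d=Rm@np.array([(u-c["cx"])/c["fx"],(v-c["cy"])/c["fy"],1]); d/=np.linalg.norm(d); M=np.eye(3)-np.outer(d,d); A.append(M);o.append(M@p)
    return np.linalg.lstsq(np.vstack(A),np.hstack(o),rcond=None)[0]
E
python3 - <<'E'
import cv2
for f,n,c,k in(("ae_t.png","top",(160,160,270,275),5),("ae_s.png","scene",(110,170,260,330),3.7)):
    im=cv2.imread(f"pics/a_{n}.png"); cv2.imwrite("pics/"+f,cv2.resize(im[c[1]:c[3],c[0]:c[2]],None,fx=k,fy=k,interpolation=cv2.INTER_CUBIC))
E
```

```text
(no output)
```

View pics/ae_t.png

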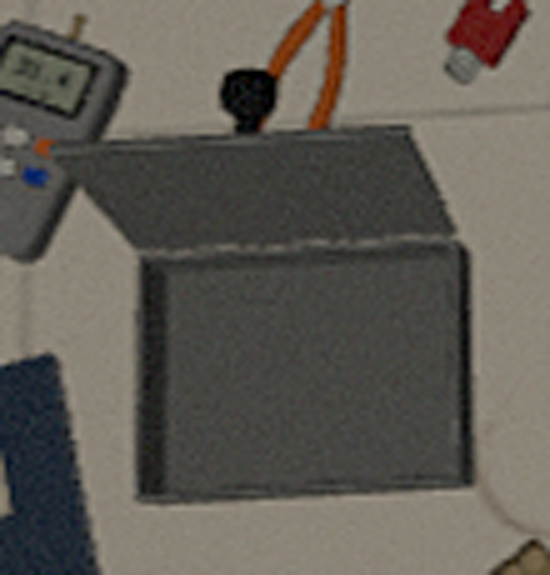

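View pics/ae_s.png

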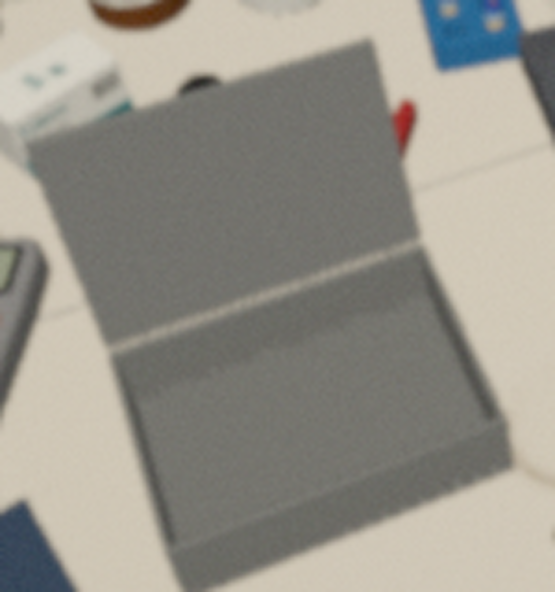

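Run:
```python
from h import *
T=lambda x,y:(160+x/5,160+y/5)
S=lambda x,y:(110+x/3.7,170+y/3.7)
for l,a,b in (("free L",T(48,150),S(28,142)),("free R",T(410,128),S(372,40)),("hinge R",T(458,238),S(418,242)),("hinge L",T(135,252),S(112,350)),("knob",T(249,95),S(200,88)),("box front R",T(473,484),S(503,420)),("box front L",T(138,497),S(172,545))):
    print(l,tri(a,b).round(1))
```

```text
free L [605.2 508.7 174.5]
free R [606.3 340.9 170.2]
hinge R [577.3 342.2  44.3]
hinge L [579.1 509.7  45.4]
knob [634.4 424.3 147.5]
box front R [448.1 340.6  40.9]
box front L [450.3 508.1  47.3]
```

```bash
python3 -m pendant '[{"dx":0,"dy":0,"dz":-35,"wx":0,"wy":0,"wz":0},{"dx":-45,"dy":-20,"dz":-35,"wx":0,"wy":0,"wz":0},{"dx":-90,"dy":-48,"dz":-35,"wx":0,"wy":0,"wz":0},{"dx":-130,"dy":-48,"dz":-35,"wx":0,"wy":0,"wz":0},{"dx":-155,"dy":-48,"dz":-35,"wx":0,"wy":0,"wz":0},{"dx":-155,"dy":-48,"dz":-35,"wx":0,"wy":0,"wz":0},{"dx":-155,"dy":-48,"dz":-35,"wx":0,"wy":0,"wz":0},{"dx":-155,"dy":-48,"dz":-35,"wx":0,"wy":0,"wz":0}]' 255 60
python3 - <<'E'
from h import *
s,im=shot("wrist","af_w.png"); print(s["tool_pos"],yaw(s),s["q"],s["grip_width"])
E
```

```text
time: 43.25
tool_pos: [653.4, 375.2, 230.1]
eef_rot: [-0.002, -0.002, 1.0, -0.001]
ft_force: [-0.9, -0.4, 0.3]
grip_width: 0.0
[653.3952481  375.21154011 230.09952415] (np.float64(-179.8185202436451), np.float64(90.18171646591907)) [ 3.73281194e-01  7.15899481e-01  1.05879389e+00  3.35420836e-04
  1.37079307e+00 -1.20075190e+00] 0.018259494659697697
```

View pics/af_w.png

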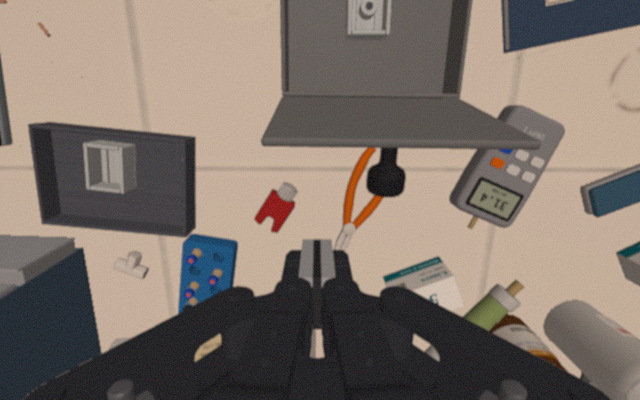

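```bash
python3 -m pendant '[{"dx":0,"dy":0,"dz":40,"wx":0,"wy":0,"wz":0},{"dx":0,"dy":0,"dz":78,"wx":0,"wy":0,"wz":0},{"dx":10,"dy":0,"dz":78,"wx":0,"wy":0,"wz":0},{"dx":25,"dy":0,"dz":78,"wx":0,"wy":0,"wz":0},{"dx":37,"dy":0,"dz":77,"wx":0,"wy":0,"wz":0},{"dx":49,"dy":0,"dz":75,"wx":0,"wy":0,"wz":0},{"dx":59,"dy":0,"dz":74,"wx":0,"wy":0,"wz":0},{"dx":59,"dy":0,"dz":74,"wx":0,"wy":0,"wz":0}]'
python3 - <<'E'
from h import *
s,im=shot("wrist","ag_w.png"); print(s["tool_pos"],yaw(s),s["ft_force"])
E
```

```text
time: 44.1
tool_pos: [594.7, 375.6, 159.5]
eef_rot: [0.0, -0.002, 1.0, 0.0]
ft_force: [0.7, 0.0, 0.7]
grip_width: 0.1
[594.71971372 375.56496013 159.47876459] (np.float64(-179.79076330352277), np.float64(90.20924860027111)) [0.74335276 0.03514902 0.66483032]
```

View pics/ag_w.png

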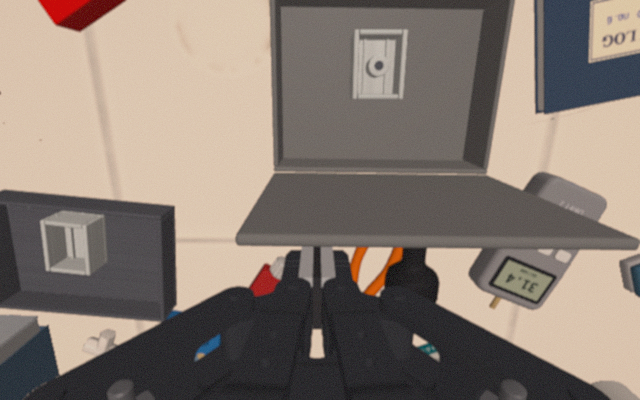

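```bash
python3 -m pendant '[{"dx":10,"dy":0,"dz":0,"wx":0,"wy":0,"wz":0},{"dx":20,"dy":0,"dz":1,"wx":0,"wy":0,"wz":0},{"dx":29,"dy":0,"dz":2,"wx":0,"wy":0,"wz":0},{"dx":39,"dy":0,"dz":4,"wx":0,"wy":0,"wz":0},{"dx":48,"dy":0,"dz":8,"wx":0,"wy":0,"wz":0},{"dx":57,"dy":0,"dz":12,"wx":0,"wy":0,"wz":0},{"dx":57,"dy":0,"dz":12,"wx":0,"wy":0,"wz":0}]'
python3 - <<'E'
from h import *
s,im=shot("wrist","ah_w.png"); print(s["tool_pos"],yaw(s),s["ft_force"])
E
```

```text
time: 44.85
tool_pos: [536.5, 374.4, 144.5]
eef_rot: [-0.002, -0.002, 1.0, -0.001]
ft_force: [0.7, 0.4, -0.5]
grip_width: -0.0
[536.52530371 374.38875468 144.52754059] (np.float64(-179.81270454200765), np.float64(90.1877139840895)) [ 0.72712009  0.41307701 -0.47220486]
```

View pics/ah_w.png

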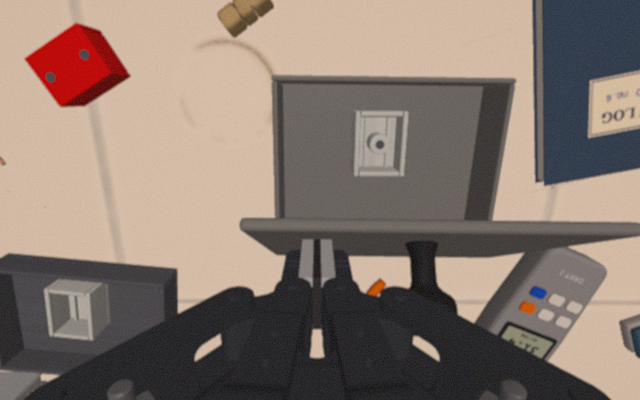

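```bash
python3 -m pendant '[{"dx":8,"dy":0,"dz":4,"wx":0,"wy":0,"wz":0},{"dx":16.5,"dy":0,"dz":9.5,"wx":0,"wy":0,"wz":0},{"dx":24,"dy":0,"dz":15.5,"wx":0,"wy":0,"wz":0},{"dx":31,"dy":0,"dz":22.5,"wx":0,"wy":0,"wz":0},{"dx":37.5,"dy":0,"dz":30,"wx":0,"wy":0,"wz":0},{"dx":43,"dy":0,"dz":38,"wx":0,"wy":0,"wz":0},{"dx":43,"dy":0,"dz":38,"wx":0,"wy":0,"wz":0}]'
python3 - <<'E'
from h import *
s,im=shot("wrist","ai_w.png"); print(s["tool_pos"],yaw(s),s["ft_force"])
E
```

```text
time: 45.6
tool_pos: [494.0, 374.0, 106.0]
eef_rot: [-0.002, -0.002, 1.0, -0.001]
ft_force: [-0.7, 0.1, -0.1]
grip_width: 0.2
[493.96954862 373.99212315 105.98868462] (np.float64(-179.82660512040698), np.float64(90.17391395385594)) [-0.71253408  0.13752213 -0.06930354]
```

View pics/ai_w.png

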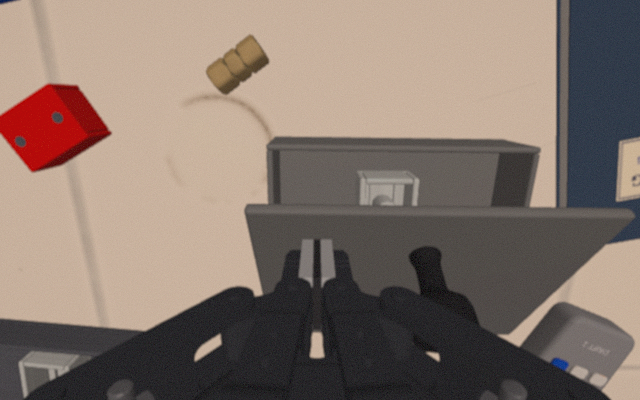

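```bash
python3 -m pendant '[{"dx":5,"dy":0,"dz":8.5,"wx":0,"wy":0,"wz":0},{"dx":9,"dy":0,"dz":17,"wx":0,"wy":0,"wz":0},{"dx":12.5,"dy":0,"dz":26,"wx":0,"wy":0,"wz":0},{"dx":15,"dy":0,"dz":35,"wx":0,"wy":0,"wz":0},{"dx":17,"dy":0,"dz":43,"wx":0,"wy":0,"wz":0},{"dx":17,"dy":0,"dz":48,"wx":0,"wy":0,"wz":0},{"dx":17,"dy":0,"dz":48,"wx":0,"wy":0,"wz":0}]'
python3 - <<'E'
from h import *
s,im=shot("wrist","aj_w.png"); print(s["tool_pos"],yaw(s),s["ft_force"])
E
```

```text
time: 46.35
tool_pos: [478.4, 374.2, 58.5]
eef_rot: [-0.001, -0.001, 1.0, -0.001]
ft_force: [0.7, 0.4, 0.2]
grip_width: 0.3
[478.41773679 374.17532993  58.54458826] (np.float64(-179.8603759771893), np.float64(90.13978804081268)) [0.6500128  0.44108576 0.1605248 ]
```

View pics/aj_w.png

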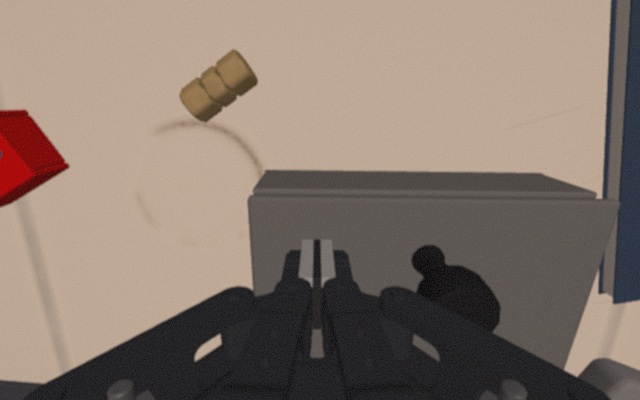

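Nearly shut. Press down until seated.

```bash
python3 -m pendant '[{"dx":0,"dy":0,"dz":3,"wx":0,"wy":0,"wz":0},{"dx":0,"dy":0,"dz":6,"wx":0,"wy":0,"wz":0},{"dx":0,"dy":0,"dz":8,"wx":0,"wy":0,"wz":0},{"dx":0,"dy":0,"dz":8,"wx":0,"wy":0,"wz":0},{"dx":0,"dy":0,"dz":8,"wx":0,"wy":0,"wz":0}]'
python3 -m pendant '[{"dx":0,"dy":0,"dz":2,"wx":0,"wy":0,"wz":0},{"dx":0,"dy":0,"dz":3,"wx":0,"wy":0,"wz":0},{"dx":0,"dy":0,"dz":3,"wx":0,"wy":0,"wz":0},{"dx":0,"dy":0,"dz":3,"wx":0,"wy":0,"wz":0}]'
```

```text
time: 46.9
tool_pos: [479.3, 374.6, 51.7]
eef_rot: [0.0, -0.001, 1.0, -0.0]
ft_force: [-0.1, -0.8, -0.8]
grip_width: 0.2
time: 47.3
tool_pos: [479.4, 374.7, 51.4]
eef_rot: [0.0, -0.001, 1.0, 0.0]
ft_force: [-3.2, -2.1, 16.0]
grip_width: 0.1
```

```bash
python3 -m pendant '[{"dx":0,"dy":0,"dz":2,"wx":0,"wy":0,"wz":0},{"dx":0,"dy":0,"dz":4,"wx":0,"wy":0,"wz":0},{"dx":0,"dy":0,"dz":4,"wx":0,"wy":0,"wz":0},{"dx":0,"dy":0,"dz":4,"wx":0,"wy":0,"wz":0},{"dx":0,"dy":0,"dz":4,"wx":0,"wy":0,"wz":0}]'
```

```text
time: 47.8
tool_pos: [479.4, 374.7, 51.0]
eef_rot: [0.001, -0.002, 1.0, 0.0]
ft_force: [-7.9, -5.5, 36.1]
grip_width: -0.0
```

```bash
python3 -m pendant '[{"dx":0,"dy":0,"dz":3,"wx":0,"wy":0,"wz":0},{"dx":0,"dy":0,"dz":3,"wx":0,"wy":0,"wz":0},{"dx":0,"dy":0,"dz":-20,"wx":0,"wy":0,"wz":0},{"dx":0,"dy":0,"dz":-70,"wx":0,"wy":0,"wz":0},{"dx":0,"dy":0,"dz":-120,"wx":0,"wy":0,"wz":0},{"dx":0,"dy":0,"dz":-170,"wx":0,"wy":0,"wz":0},{"dx":0,"dy":-100,"dz":-200,"wx":0,"wy":0,"wz":0},{"dx":0,"dy":-150,"dz":-200,"wx":0,"wy":0,"wz":0},{"dx":0,"dy":-150,"dz":-200,"wx":0,"wy":0,"wz":0}]'
python3 - <<'E'
from h import *
s,im=shot("wrist","ak_w.png"); print(s["tool_pos"],yaw(s),s["ft_force"])
shot("scene","ak_s.png"); shot("top","ak_t.png")
E
```

```text
time: 48.7
tool_pos: [479.5, 226.7, 245.3]
eef_rot: [0.001, -0.002, 1.0, 0.0]
ft_force: [-0.3, 0.0, 0.3]
grip_width: 0.1
[479.45459178 226.72102535 245.33596306] (np.float64(-179.75770171884892), np.float64(90.24231256474276)) [-0.33662893  0.00615917  0.25655984]
```

View pics/ak_w.png

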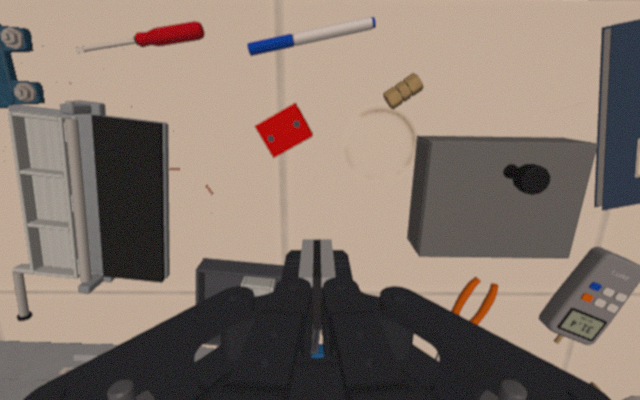

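View pics/ak_s.png

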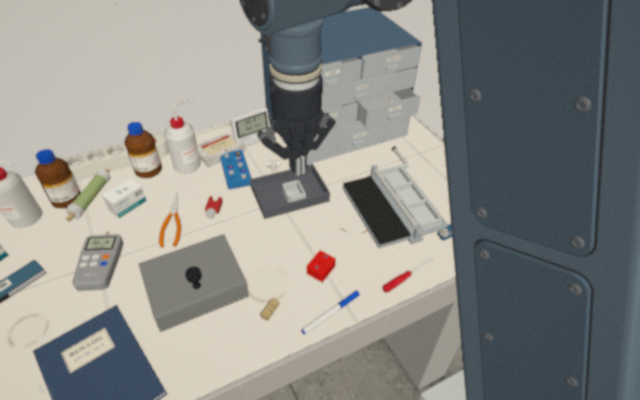

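View pics/ak_t.png

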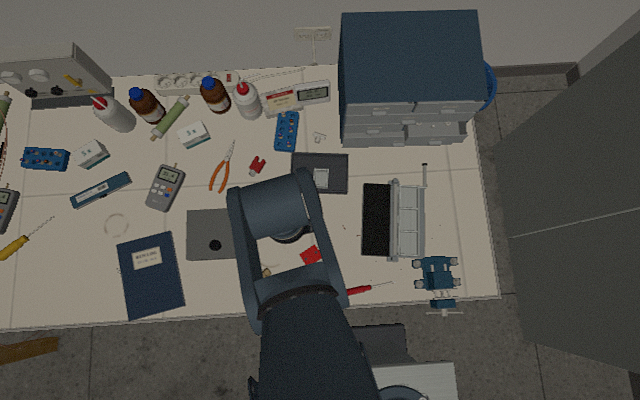

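Run:
```python
import cv2,numpy as np
for n,c in(("top",(355,155,435,270)),("scene",(380,140,445,240))):
    a=cv2.imread(f"pics/a_{n}.png");b=cv2.imread(f"pics/ak_{n[0]}.png")
    A=a[c[1]:c[3],c[0]:c[2]];B=b[c[1]:c[3],c[0]:c[2]]
    sh,r=cv2.phaseCorrelate(np.float32(cv2.cvtColor(A,6)),np.float32(cv2.cvtColor(B,6)));print(n,sh,r)
    k=5 if n=="top" else 6
    o=np.hstack([A,B,cv2.absdiff(A,B)*3]);cv2.imwrite(f"pics/al_{n}.png",cv2.resize(o,None,fx=800/o.shape[1],fy=800/o.shape[1]))
```

```text
top (0.0006204126591597969, 0.01459688469645215) 0.9851970864335696
scene (0.03632182113823745, -0.009047316481861856) 0.9971358405219184
```

View pics/al_top.png

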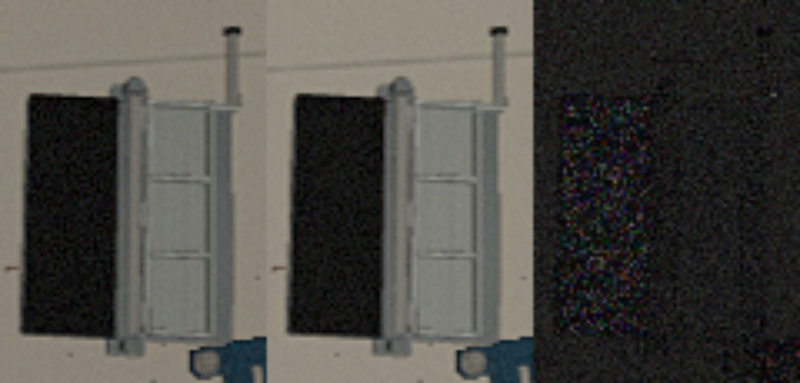

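View pics/al_scene.png

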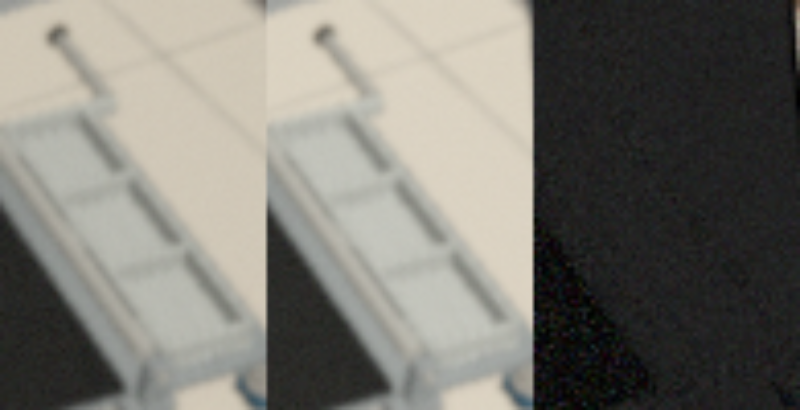

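Run:
```python
import cv2
b=cv2.imread("pics/ak_s.png");w=cv2.imread("pics/ak_w.png")
cv2.imwrite("pics/am1.png",cv2.resize(b[230:335,130:255],None,fx=5,fy=5,interpolation=cv2.INTER_CUBIC))
```

```text
(no output)
```

View pics/am1.png

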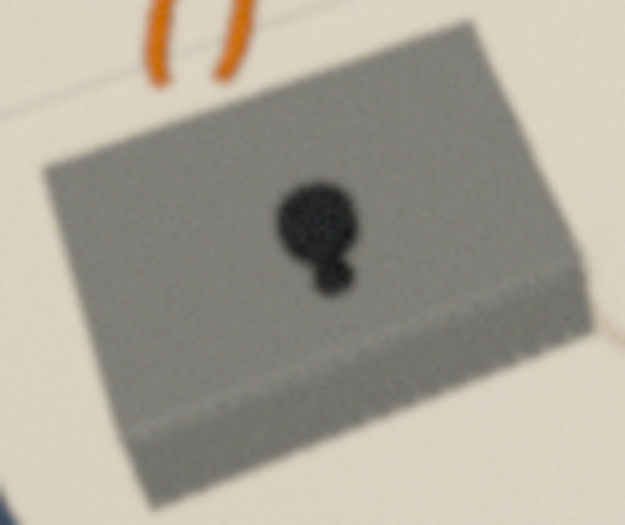

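```bash
python3 -c "
from station import env
print(env.hand_in(), env.observe()['time'])"
```

```text
the job is handed in; nothing more can be done
the job is handed in; nothing more can be done
```

The job is done and handed in at about 49 s of robot time; no verdict was reported.

**What I did**
- Only two castings were there. I put them in pockets 2 and 3, swung the leaf over to its stop (18 N) and swung it back down.
- The casting without a boss went into the reject tray. The one with a boss went into the grey box, underside up.
- I then shut the lid and pressed it down.
- While I was at the tray, the boss casting was knocked about 25 mm towards the hinge. I measured it again before picking it up.

**What the last checks showed**
- **Leaf:** back home; its position in the top and scene pictures matches the start to within 0.04 px.
- **Lid:** it stopped hard at 51.0 mm (expected 51 mm), with the press force rising from 16 to 36 N over the last 0.4 mm, and it looks flush.
- **Reject casting:** seen in the tray in the final pictures. The box casting was last seen, underside up, as the lid came down.
- **Red look-alike and small tools:** I did not touch them, and nothing looks out of place in the final pictures.

**What disagreed**
- The top and wrist cameras disagreed by 2 to 3 mm on the jig's position. I went by the close-up wrist views, and both castings went into their pockets without contact forces.
- On the way back home, the fingers ended about 5 mm higher on the bar than where they had gripped it, with a 23 N push at the end. The leaf still ended fully down.

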